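# Light check of the lantern panels

### The arm

A 6-joint arm with a two-finger parallel gripper is mounted at the origin on the work surface. World frame = base frame: x ahead of the robot, y to its left, z up, the work surface at z = 0. Lengths are in m, angles in rad, forces in N, time in s.
With the tool pointing down it reaches from about 0.3 to 0.85 m from the base axis. Payload 4.2 kg.
Tool frame: the origin (TCP) lies midway between the tips of the shut fingers; the grasp point (between the pads) lies 19 mm behind it (manip.grip_depth is the distance from the TCP to the grasp point, in m); z points along the fingers, y is the line along which they close (so a half turn about z gives the same grasp; the last joint's range is limited). The gripper opens to 91 mm and grips with 3 to 60 N. Pads are 32 mm wide; open, the fingers measure 118 mm over their backs; the gripper's body (76 mm by 178 mm) begins 60 mm behind the grasp point.
Start: joints at [1.313, 0.32, 1.565, -0, 1.257, -0.02], TCP at [0.135, 0.559, 0.214] pointing down, gripper open.
Joint ranges: [-3.11, 3.11], [-0.84, 2.01], [0.21, 2.61], [-1.34, 4.49], [0.05, 2.63], [-2.56, 2.56]. Speed limits (rad/s): [2.57, 2.57, 3.14, 3.14, 3.14, 3.14].

### API

Orientations are given as [roll, pitch, yaw] about the fixed x, y, z axes, in that order (R = Rz(yaw) Ry(pitch) Rx(roll)).
In Python, from plant import manip gives the robot as it stands. The module is installed in compiled form; this text tells all that it offers.
- The arm moves only by the tool step_arm, never from a script. Its argument "motion" is a list of rows, each a list of 3 entries, a list of its own where there are three numbers: the shift along the tool's x, y, z in cm, then the turn, a rotation vector about the tool's x, y, z in rad, then the finger opening in cm, from 0 to 9.12. A call has 1 to 12 rows; each row is the pose to reach, as a shift and turn from the pose commanded when the call began, along the tool's axes at that moment; what a row does not reach only later rows make up. A row lasts 1/8 s, in which the tool goes at most 62.5 mm and 10.7 degrees, less where a joint would pass 70% of its speed; a pose out of reach is approached as far as the arm can. A call with a gripper value outside its range is refused whole. The fingers move at their own pace and stop on an object; "grip_force" is the grip in N (left out, the last holds). Time passes only in rows, so rows that repeat a pose let the fingers close. It gives the time, the measured TCP pose, the force, the opening and the grip force at its end, in the units of the state.
- manip.read_state(): the state, without advancing time (a new reading comes with each control period).
- manip.grab_frame(name): name is "scene" or "top" or "wrist"; returns a dict with "img" (384x512x3 uint8, red, green, blue), "K" (3x3 intrinsics, pixels), "rvec" (rotation vector, rad) and "tvec" (3), from world to camera coordinates, as OpenCV has them. Camera axes: x right, y down, z forward; pixel columns grow to the right and rows downward; lengths in m; the calibration is good to about 2 mm. A picture is of the moment at which its call begins. There is no depth.
- manip.finish_job(): hands the job in; it is judged then, once.
The state is a dict: "clock": time; "qpos": joint angles; "joint_vel": joint speeds; "effort": joint torques, N m; "position": TCP position; "ee_rot": TCP orientation; "wrist_force": force on the tool from outside, world axes, zero at the start; "torque": the same for the moment, N m; "gripper_width": finger opening in m; "finger_force": force on a finger pad.
Only numpy, scipy, OpenCV 4.12 (cv2) and the standard library are available. Lean on these libraries where they do the work, as an engineer would, in place of code of your own. Each camera call takes 0.05 s, during which the arm holds its last target. There are 200 camera calls.

### The job

Set up a light check: first bring the dimmer lever right back to off; then, with it off, lay every pierced brass panel on the sloping light board, pull side out, flat and side by side, long sides up the slope and lower edge down at the lip, and turn the light meter so that it stands wholly on its mat with its window facing the middle of the board. Only when all that is in place push the dimmer right up to full, to show any light leaks, and then bring it back to the third of its four marks, counting off as the first. Leave the glass pane, the candle cup and the brass weight where they are.

Things in the scene. Friction and masses are not known exactly. Their poses are not given: they have to be found in the camera images.
- panel1: Pierced brass panel, plate 84 (x) by 64 (y) by 5 mm, with a square pull 14 by 14 mm on the middle of its upper face, 5 to 33 mm above the underside. Origin: centre of the underside; x along the long side, z through the pull; same after half a turn. 0.16 kg. Starts pull up in a row on the counter between robot and light board. Three or four panels are present; an absent one reads None.
- panel2: Pierced brass panel, plate 84 (x) by 64 (y) by 5 mm, with a square pull 14 by 14 mm on the middle of its upper face, 5 to 33 mm above the underside. Origin: centre of the underside; x along the long side, z through the pull; same after half a turn. 0.16 kg. Starts pull up in a row on the counter between robot and light board. Three or four panels are present; an absent one reads None.
- panel3: Pierced brass panel, plate 84 (x) by 64 (y) by 5 mm, with a square pull 14 by 14 mm on the middle of its upper face, 5 to 33 mm above the underside. Origin: centre of the underside; x along the long side, z through the pull; same after half a turn. 0.16 kg. Starts pull up in a row on the counter between robot and light board. Three or four panels are present; an absent one reads None.
- panel4: Pierced brass panel, plate 84 (x) by 64 (y) by 5 mm, with a square pull 14 by 14 mm on the middle of its upper face, 5 to 33 mm above the underside. Origin: centre of the underside; x along the long side, z through the pull; same after half a turn. 0.16 kg. Starts pull up in a row on the counter between robot and light board. Three or four panels are present; an absent one reads None.
- board_face: Face of the fixed light board ahead of the robot, sloping 0.38 rad, low edge towards the robot. Origin: on the face, midway across, 58 mm above the counter; x up the slope, y left, z out of the face. 336 mm wide (y). Lip along the low edge 8 mm proud, inner side at x = -45 mm; top edge x = 63 mm. Brass lines at y = -78, 0, 78 mm part four bays. A panel touching the lip has its origin at x = -3 mm.
- dimmer (a joint): Angle of the dimmer lever, rad: 0 is off, at its stop, leaning 0.7 rad to the base's -x side; 1.4 is full, leaning 0.7 rad to +x. Four bone marks on the disc beside the lever stand at 0 (off, the wide mark), 0.467, 0.933 and 1.4; the shaft points at them. Friction holds it where it is left (about 2 N at the handle moves it).
- dimmer_grip (a point): Centre of the lever's wooden cross handle, a cylinder 20 mm thick and 34 mm long, lying along the hinge axis (the base's y); 110 mm from the hinge.
- dimmer_hinge (a point): Point on the lever's hinge axis, below the handle, 45 mm above the counter. The axis is the base's y axis.
- dimmer_base: Fixed wooden block under the lever, 120 (x) by 60 (y) by 45 mm, on a 132 by 72 mm brass foot; origin under its middle, x from off towards full, z up. A steel disc of 62 mm radius about the hinge stands at y = 11 to 17 mm. The dimmer stands at one side of the counter, the meter at the other; which side changes.
- meter: Loose black light meter, an upright cylinder 54 mm across and 60 mm tall, about 0.25 kg. Origin: centre of the underside, z up; its one white window is on the side that x points to, and a white line on its top runs from the centre to above the window.
- mat: Fixed round cork mat, 100 mm across, 3 mm thick, on which the meter stands; origin: centre of its underside, z up.
- pane: Orange glass pane without a pull, 84 by 64 by 5 mm, lying among the panels; leave it. Origin: centre of the underside.
- cup: Copper candle cup, 56 mm across, 40 mm tall, beside the light board on its left; leave it. Origin: centre of the underside.
- weight: Brass weight, 44 mm across, 30 mm tall, beside the light board on its right; leave it. Origin: centre of the underside.
There are look-alikes about, which are no part of the job. Leave any black or turquoise look-alike of the panel2 alone.

How it is judged:
By the outcome, as a careful person would: the job done as asked, in the order asked, and still so for the second after the job is handed in, with the robot touching nothing.
Of panel1, panel2, panel3, panel4 only 3 to 4 are there at a start; the rules pass over those that are not, and their reading is None.
At some moment in a run one of panel1, panel2, panel3, panel4, meter may be knocked a few centimetres aside while the robot is not near it.
Once in a run the grip may slacken for a moment while it holds something.
It also fails if it takes over 208 s, if anything falls off the work surface, if the arm or the gripper's body presses on something with over 40 N, if the wrist force passes 120 N, or if a joint passes its speed limit or range.

## Working session

There is one attempt and no reset: what is moved stays moved. The work goes in short steps, Python scripts to look and compute and a tool call to move; the robot and the scene stay as the last step left them, time stands still between calls to the robot, and variables do not carry over. Pictures are saved under pics/ and viewed, at most 14 in all, crops included, and the job is handed in when it is done.

Besides the shell and the picture viewer there is one more tool, called as name([rows], argument=value, ...), one row to a line, values as JSON. step_arm: Moves the arm, as the interface text tells. Its arguments: {"type":"object","properties":{"motion":{"type":"array","items":{"type":"array"}},"grip_force":{"type":"number"}},"required":["motion"]}

```bash
mkdir -p pics; ls; python3 - <<'E'
from plant import manip
import cv2
for n in ("top","scene"):
    f=manip.grab_frame(n); cv2.imwrite(f"pics/{n}0.png",cv2.resize(f["img"][:,:,::-1],(800,600),interpolation=cv2.INTER_CUBIC))
    print(n,f["K"],f["rvec"],f["tvec"])
print(manip.read_state(), manip.grip_depth)
E
```

```text
pics
top [[363.08576595   0.         253.65527542]
 [  0.         363.08576595 194.93790104]
 [  0.           0.           1.        ]] [ 2.22050468 -2.2039546   0.0235167 ] [0.01717909 0.41067011 1.20702338]
scene [[406.71245656   0.         263.85580849]
 [  0.         406.71245656 190.99872308]
 [  0.           0.           1.        ]] [ 2.01929664  1.09257621 -0.51562696] [-0.25231337 -0.13115879  1.53127411]
{'clock': 0.1, 'qpos': array([ 1.31302212e+00,  3.20255354e-01,  1.56554471e+00, -1.10246342e-05,
        1.25740132e+00, -2.00092540e-02]), 'joint_vel': array([-3.09744602e-04,  1.25827666e-05, -3.25799270e-03,  1.64485879e-03,
        1.40644107e-03, -9.03392627e-04]), 'effort': array([ 1.10061799e-03, -4.13333631e+01, -2.32511866e+01,  7.27652782e-02,
        4.22226987e-02, -5.16308421e-05]), 'position': array([0.13532425, 0.55838932, 0.21319341]), 'ee_rot': array([-3.13998403e+00, -2.17073370e-05,  2.90383109e+00]), 'wrist_force': array([-0.40254914, -0.24818964, -0.6949229 ]), 'torque': array([ 0.00061044, -0.06868407,  0.02420617]), 'finger_force': 0.0, 'gripper_width': 0.09126444659818826} 0.0188
```

View pics/top0.png

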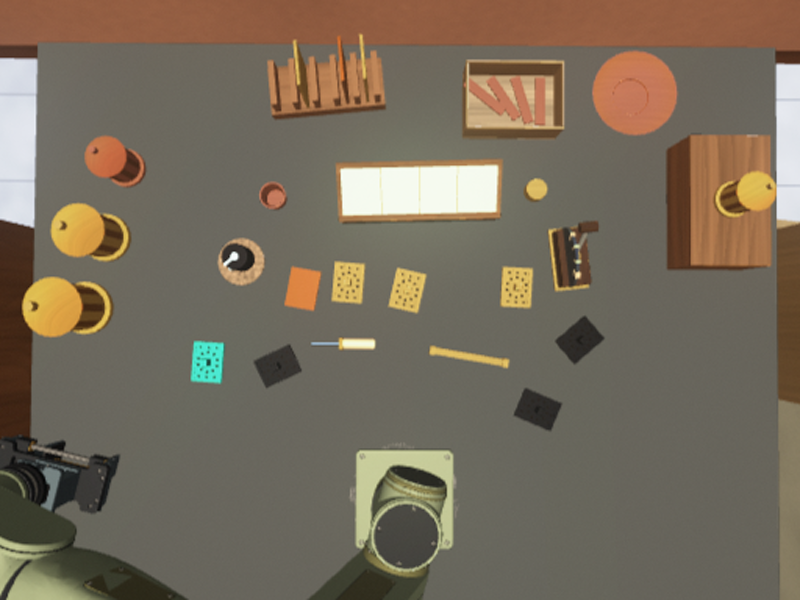

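View pics/scene0.png

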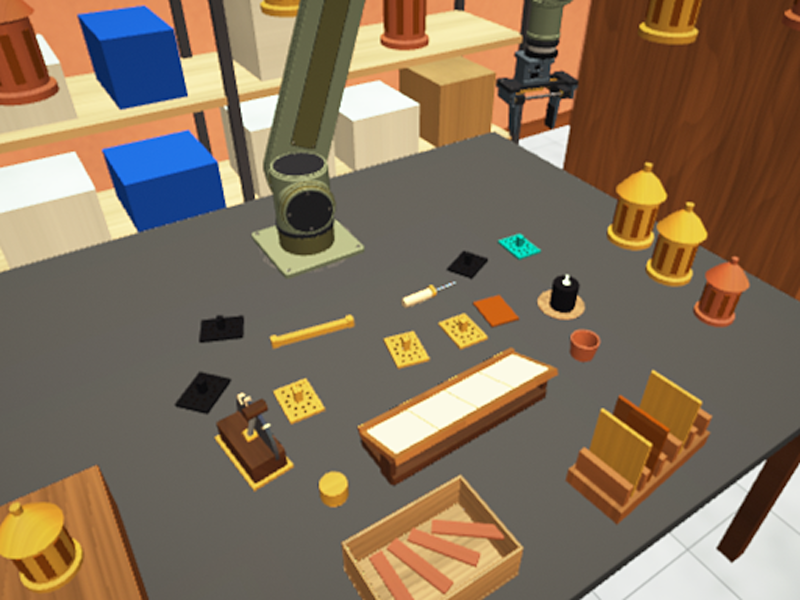

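The top picture shows three brass panels with pulls at (348,283), (407,290) and (517,287). The look-alikes are black at (278,366), (580,340) and (538,409), and turquoise at (208,362). The pane is at (302,288), the meter at (240,258) on its mat, and the dimmer at (570,257). The rack and lanterns play no part. Next come a close crop and measurements.

```bash
cat > h.py <<'E'
from plant import manip
import numpy as np, cv2
from scipy.spatial.transform import Rotation as R
def grab(n):
    f=manip.grab_frame(n); f["R"]=cv2.Rodrigues(np.array(f["rvec"],float))[0]; f["C"]=-f["R"].T@f["tvec"]; return f
def ray(f,uv,z):
    "pixels -> world at height z"
    uv=np.atleast_2d(np.array(uv,float)); d=np.c_[uv,np.ones(len(uv))]@np.linalg.inv(f["K"]).T@f["R"]
    return f["C"]+d*((z-f["C"][2])/d[:,2])[:,None]
def proj(f,P):
    return cv2.projectPoints(np.atleast_2d(np.array(P,float)),np.array(f["rvec"],float),np.array(f["tvec"],float),f["K"],None)[0][:,0]
def blobs(f,lo,hi,amin=100,amax=5000,close=5):
    m=cv2.inRange(cv2.cvtColor(f["img"],cv2.COLOR_RGB2HSV),lo,hi)
    m=cv2.morphologyEx(m,cv2.MORPH_CLOSE,np.ones((close,close)))
    c,_=cv2.findContours(m,cv2.RETR_EXTERNAL,cv2.CHAIN_APPROX_NONE)
    return [k for k in c if amin<cv2.contourArea(k)<amax]
def crop(f,c,h,s):
    u,v=map(int,c); return cv2.resize(f["img"][max(0,v-h):v+h,max(0,u-h):u+h,::-1],(s,s),interpolation=cv2.INTER_CUBIC)
def plan(p,rpy):
    "shift (cm) in tool axes and rotvec from commanded-ish current pose to target"
    s=manip.read_state(); A=R.from_euler("xyz",s["ee_rot"]); B=R.from_euler("xyz",rpy)
    return np.round(A.inv().apply(np.array(p)-s["position"])*100,2), np.round((A.inv()*B).as_rotvec(),3)
E
python3 - <<'E'
from h import *
t=grab("top"); s=grab("scene")
for k in blobs(t,(12,90,120),(35,255,255),150,2500):
    w=ray(t,k[:,0].astype(float)+0,0.005)[:,:2]; (c,sz,a)=cv2.minAreaRect((w*1000).astype(np.float32))
    print("brass px",k[:,0].mean(0)*1.5625,"c",np.round(c,1),"sz",np.round(sz,1),"a",round(a,1))
for n,P,z in [("mat",(240,261),.003),("meter top line end",(225,262),.06),("hinge mid guess",(572,258),.045),("handle",(588,228),.13),("boardLL",(342,217),.058),("boardLR",(499,215),.058)]:
    print(n,ray(t,np.array(P)/1.5625,z).round(4))
a=crop(t,(570/1.5625,255/1.5625),30,400); b=crop(s,(255/1.5625,440/1.5625),40,400)[:300]
c=crop(t,(240/1.5625,260/1.5625),22,400)[:300]; d=crop(t,(415/1.5625,287/1.5625),60,400)
cv2.imwrite("pics/c1.png",np.vstack([np.hstack([cv2.resize(a,(400,300)),cv2.resize(b,(400,300))]),np.hstack([c,d[50:350]])]))
E
```

```text
brass px [467.99715909 356.02272727] c [ 301.8 -133.7] sz [171.7  20.8] a 80.6
brass px [ 65.35183566 306.6215035 ] c [401.8 724.9] sz [126.5 186.6] a 0.4
brass px [515.69767442 286.71875   ] c [ 450.6 -234.2] sz [83.7 66.8] a 0.2
brass px [406.61764706 289.57720588] c [442.4  -1.2] sz [65.3 87. ] a 77.4
brass px [302.15073529 287.94117647] c [444.2 221.3] sz [66.5 87.3] a 80.3
brass px [347.46767241 281.71695402] c [458.2 124.6] sz [66.  86.8] a 85.7
brass px [240.58689024 260.95655488] c [501.3 353.4] sz [93.7 93.4] a 0.7
brass px [ 88.76722441 232.82480315] c [561.5 677.1] sz [168.5 116. ] a 79.8
mat [[0.5013 0.3553 0.003 ]]
meter top line end [[0.4936 0.3702 0.06  ]]
hinge mid guess [[ 0.5088 -0.342   0.045 ]]
handle [[ 0.5578 -0.3462  0.13  ]]
boardLL [[0.5878 0.1328 0.058 ]]
boardLR [[ 0.5944 -0.1884  0.058 ]]
```

View pics/c1.png

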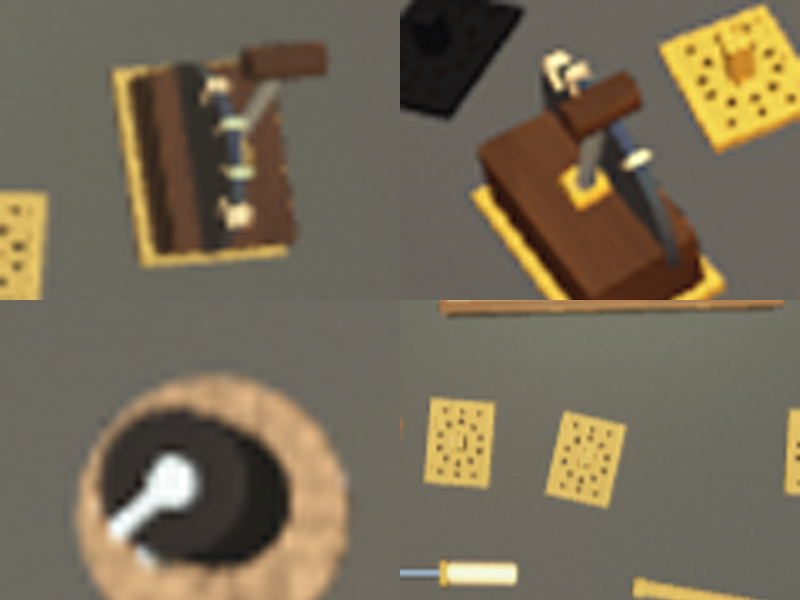

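The crop shows brass panels, each with a central pull. On the dimmer, the disc is on the lever's left, so base x points away from the robot, and the lever now leans towards full. The meter's white line points towards the robot and to the left. Next I'll work out the dimmer and board poses.

```bash
python3 - <<'E'
from h import *
from scipy.optimize import least_squares
t=grab("top"); s=grab("scene")
px=lambda x,y:(334+x*60/400-.5,133+y*60/300-.5)
P=ray(t,[px(113,70),px(143,268),px(298,248)],0.003); print("foot",P.round(4),np.linalg.norm(P[0]-P[1]),np.linalg.norm(P[1]-P[2]))
mid=(P[0]+P[2])/2; d=P[0]-P[1]; yaw=np.arctan2(d[1],d[0]); print("base",mid.round(4),yaw)
for th in (1.0,1.2,1.4):
    l=th-.7; z=.045+.11*np.cos(l); print(th,ray(t,px(285,60),z).round(4), (mid+.11*np.sin(l)*np.array([np.cos(yaw),np.sin(yaw),0])).round(4))
# board white quad
for f,n in ((t,"top"),(s,"scene")):
    k=max(blobs(f,(15,0,215),(60,60,255),300,40000,7),key=cv2.contourArea); ap=cv2.approxPolyDP(k,6,True)[:,0]; print(n,cv2.contourArea(k),(ap*1.5625).round().tolist())
E
```

```text
foot [[ 0.5752 -0.3027  0.003 ]
 [ 0.4426 -0.318   0.003 ]
 [ 0.4566 -0.3957  0.003 ]] 0.13346583376107873 0.07896356389486045
base [ 0.5159 -0.3492  0.003 ] 0.1151435633708471
1.0 [[ 0.5588 -0.3392  0.1501]] [ 0.5482 -0.3454  0.003 ]
1.2 [[ 0.5602 -0.3421  0.1415]] [ 0.5683 -0.3431  0.003 ]
1.4 [[ 0.5622 -0.3463  0.1291]] [ 0.5863 -0.341   0.003 ]
top 2868.5 [[497.0, 167.0], [341.0, 169.0], [342.0, 212.0], [494.0, 211.0]]
scene 5618.5 [[798.0, 466.0], [738.0, 559.0], [717.0, 541.0], [762.0, 462.0], [584.0, 598.0], [798.0, 598.0]]
```

```bash
python3 - <<'E'
from h import *
t=grab("top"); print("C",t["C"].round(3))
q=np.array([[497,167],[341,169],[342,212],[494,211]])/1.5625
a=ray(t,q[:2],.058+.063*np.sin(.38)); b=ray(t,q[2:],.058-.04*np.sin(.38))
print(a.round(4),b.round(4))
g=cv2.cvtColor(t["img"],cv2.COLOR_RGB2GRAY)
g=t["img"][112:132].astype(int)
print((g[:,:,0]-g[:,:,2]).mean(0)[214:324].round().tolist())
yaw=np.pi/2+.115
print(plan([.5592,-.3408,.25],R.from_matrix(R.from_euler("zx",[0,0]).as_matrix()).as_euler("xyz") if 0 else [np.pi,0,yaw]))
E
```

```text
C [0.387 0.022 1.215]
[[ 0.6869 -0.1798  0.0814]
 [ 0.6804  0.1335  0.0814]] [[ 0.6008  0.1343  0.0432]
 [ 0.6053 -0.1807  0.0432]]
[15.0, 37.0, 81.0, 90.0, 54.0, 9.0, 6.0, 6.0, 6.0, 6.0, 6.0, 6.0, 6.0, 6.0, 6.0, 6.0, 6.0, 6.0, 6.0, 6.0, 6.0, 6.0, 6.0, 6.0, 6.0, 6.0, 6.0, 7.0, 7.0, 26.0, 20.0, 8.0, 7.0, 6.0, 7.0, 7.0, 7.0, 6.0, 7.0, 7.0, 6.0, 7.0, 6.0, 7.0, 7.0, 6.0, 7.0, 7.0, 7.0, 7.0, 7.0, 7.0, 7.0, 7.0, 40.0, 10.0, 7.0, 7.0, 7.0, 7.0, 7.0, 7.0, 7.0, 7.0, 7.0, 7.0, 7.0, 7.0, 7.0, 7.0, 7.0, 7.0, 7.0, 7.0, 7.0, 7.0, 7.0, 7.0, 44.0, 10.0, 7.0, 7.0, 7.0, 7.0, 7.0, 7.0, 7.0, 7.0, 7.0, 7.0, 7.0, 7.0, 7.0, 7.0, 7.0, 7.0, 7.0, 7.0, 7.0, 7.0, 7.0, 7.0, 7.0, 14.0, 70.0, 96.0, 80.0, 28.0, 16.0, 15.0]
(array([-62.38, -77.44,  -3.6 ]), array([-0.   ,  0.   ,  1.218]))
```

step_arm([
  [[-62.4, -77.4, -3.6], [0, 0, 1.218], 5],
  [[-62.4, -77.4, -3.6], [0, 0, 1.218], 5],
  [[-62.4, -77.4, -3.6], [0, 0, 1.218], 5],
  [[-62.4, -77.4, -3.6], [0, 0, 1.218], 5],
  [[-62.4, -77.4, -3.6], [0, 0, 1.218], 5],
  [[-62.4, -77.4, -3.6], [0, 0, 1.218], 5],
  [[-62.4, -77.4, -3.6], [0, 0, 1.218], 5],
  [[-62.4, -77.4, -3.6], [0, 0, 1.218], 5],
  [[-62.4, -77.4, -3.6], [0, 0, 1.218], 5],
  [[-62.4, -77.4, -3.6], [0, 0, 1.218], 5],
  [[-62.4, -77.4, -3.6], [0, 0, 1.218], 5],
  [[-62.4, -77.4, -3.6], [0, 0, 1.218], 5],
])

```text
clock: 1.85
position: [0.4558, -0.1212, 0.2414]
ee_rot: [3.141, -0.0, 1.685]
wrist_force: [0.4, 0.6, 0.3]
gripper_width: 0.0499
finger_force: 0.0
```

step_arm([
  [[0, 0, 0], [0, 0, 0], 5],
])

```text
clock: 1.98
position: [0.4566, -0.1225, 0.2408]
ee_rot: [3.141, 0.001, 1.68]
wrist_force: [-0.6, -0.1, -0.7]
gripper_width: 0.0495
finger_force: 0.0
```

```bash
python3 - <<'E'
from h import *
print(plan([.5592,-.3408,.25],[np.pi,0,np.pi/2+.115]), manip.read_state()["position"])
f=grab("wrist"); print(f["K"],f["C"].round(3),f["R"].round(2).tolist())
cv2.imwrite("pics/w1.png",f["img"][:,:,::-1])
E
```

```text
(array([-22.82,   7.82,  -0.9 ]), array([ 0.   ,  0.001, -0.005])) [ 0.45656013 -0.12252029  0.240806  ]
[[293.128969     0.         252.00628607]
 [  0.         293.128969   193.78446706]
 [  0.           0.           1.        ]] [ 0.446 -0.044  0.412] [[0.99, 0.11, -0.0], [0.11, -0.95, 0.28], [0.03, -0.28, -0.96]]
```

View pics/w1.png

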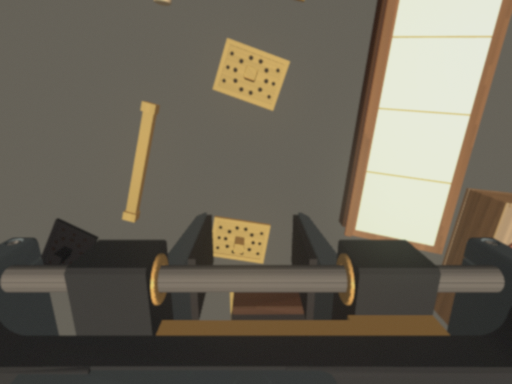

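The wrist view shows the board on the right, panels at (252,74) and (240,240), and the dimmer handle between the fingers at (267,300).

step_arm([
  [[-11, 3.9, -0.9], [0, 0, 0], 5],
  [[-22.8, 7.8, -0.9], [0, 0, 0], 5],
  [[-22.8, 7.8, -0.9], [0, 0, 0], 5],
  [[-22.8, 7.8, -0.9], [0, 0, 0], 5],
  [[-22.8, 7.8, -0.9], [0, 0, 0], 5],
  [[-22.8, 7.8, -0.9], [0, 0, 0], 5],
  [[-22.8, 7.8, -0.9], [0, 0, 0], 5],
  [[-22.8, 7.8, -0.9], [0, 0, 0], 5],
])

```text
clock: 3.02
position: [0.5586, -0.3352, 0.2508]
ee_rot: [3.141, 0.0, 1.687]
wrist_force: [0.1, 1.0, 0.4]
gripper_width: 0.05
finger_force: 0.0
```

```bash
python3 - <<'E'
from h import *
print(manip.read_state()["position"])
f=grab("wrist"); s=grab("scene")
a=f["img"][:,:,::-1].copy()
for k,u in enumerate(proj(f,[[.513+.0*0+.11*np.sin(th-.7)*np.cos(.115),-.3461+.11*np.sin(th-.7)*.115,.045+.11*np.cos(th-.7)] for th in (1.0,1.13,1.26)])): cv2.circle(a,tuple(int(v) for v in u),3,(0,255*(k==1),255),-1)
b=cv2.resize(s["img"][230:326,120:220,::-1],(400,384),interpolation=cv2.INTER_CUBIC)
cv2.imwrite("pics/w2.png",cv2.resize(np.hstack([a,b]),(798,336)))
E
```

```text
[ 0.55864758 -0.33523919  0.25076035]
```

View pics/w2.png

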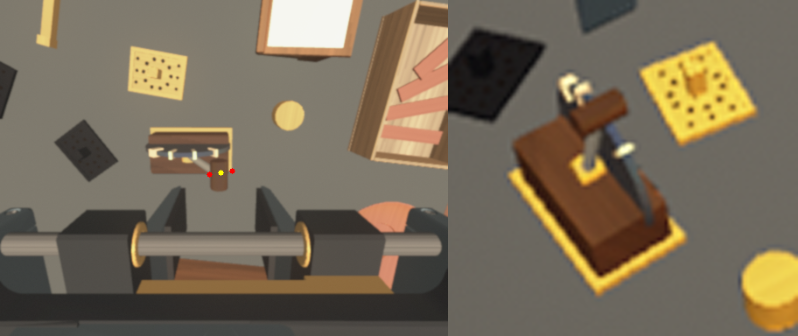

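step_arm([
  [[-0.6, -0.3, 5], [0, 0, 0], 5],
  [[-0.6, -0.3, 9], [0, 0, 0], 5],
  [[-0.6, -0.3, 11.8], [0, 0, 0], 5],
  [[-0.6, -0.3, 11.8], [0, 0, 0], 4],
  [[-0.6, -0.3, 11.8], [0, 0, 0], 3.2],
  [[-0.6, -0.3, 11.8], [0, 0, 0], 3.2],
], grip_force=10)

```text
clock: 3.88
position: [0.5575, -0.3434, 0.134]
ee_rot: [3.139, 0.002, 1.686]
wrist_force: [-0.1, -0.2, 0.4]
gripper_width: 0.032
finger_force: 0.0
```

step_arm([
  [[0, -1, -0.5], [0, 0, 0], 3.2],
  [[0, -2.2, -0.8], [0, 0, 0], 3.2],
  [[0, -4.4, -1], [0, 0, 0], 3.2],
  [[0, -6.6, -0.8], [0, 0, 0], 3.2],
  [[0, -8.7, -0.1], [0, 0, 0], 3.2],
  [[0, -10.6, 0.9], [0, 0, 0], 3.2],
  [[0, -11.5, 1.6], [0, 0, 0], 3.2],
  [[0, -11.8, 1.6], [0, 0, 0], 3.2],
  [[0, -11.8, 1.6], [0, 0, 0], 3.2],
])

```text
clock: 5.0
position: [0.4406, -0.3566, 0.1169]
ee_rot: [3.138, 0.001, 1.685]
wrist_force: [3.4, 1.4, 3.2]
gripper_width: 0.0322
finger_force: 2.6
```

step_arm([
  [[0, -0.3, 0], [0, 0, 0], 3.2],
  [[0, -0.3, 0], [0, 0, 0], 3.2],
])

```text
clock: 5.25
position: [0.4399, -0.3569, 0.1171]
ee_rot: [3.134, 0.002, 1.685]
wrist_force: [9.5, 2.7, 2.4]
gripper_width: 0.0321
finger_force: 4.4
```

step_arm([
  [[0, -0.4, 0], [0, 0, 0], 3.2],
  [[0, -0.4, 0], [0, 0, 0], 3.2],
])

```text
clock: 5.5
position: [0.4386, -0.3577, 0.118]
ee_rot: [3.128, 0.004, 1.684]
wrist_force: [14.6, 3.8, 2.8]
gripper_width: 0.0319
finger_force: 6.7
```

The lever is at its off stop, with the force rising to 15 N. I'll back off and lift, then go for the first panel, the right-hand one.

step_arm([
  [[0, 0.6, 0], [0, 0, 0], 3.2],
  [[0, 0.6, 0], [0, 0, 0], 5],
  [[0, 0.6, -4], [0, 0, 0], 5],
  [[0, 0.6, -10], [0, 0, 0], 6],
  [[0, 0.6, -14], [0, 0, 0], 6],
  [[0, 0.6, -14], [0, 0, 0], 6],
])

```text
clock: 6.25
position: [0.4383, -0.3575, 0.2587]
ee_rot: [3.14, 0.004, 1.686]
wrist_force: [-1.2, -0.3, -1.2]
gripper_width: 0.06
finger_force: 0.0
```

```bash
cat >> h.py <<'E'
def panels(f,amax=2500):
    out=[]
    for k in blobs(f,(12,90,120),(35,255,255),150,amax):
        w=ray(f,k[:,0].astype(float),0.005)[:,:2]; (c,sz,a)=cv2.minAreaRect((w*1000).astype(np.float32))
        if sz[0]<sz[1]: sz=sz[::-1]; a+=90
        a=(a+90)%180-90
        if 78<sz[0]<95 and 58<sz[1]<75: out.append((np.round(c,1),np.round(sz,1),round(a,1)))
    return out
E
python3 - <<'E'
from h import *
t=grab("top"); print(*panels(t),sep="\n")
f=grab("wrist"); print("wrist",*panels(f,20000),sep="\n")
print(plan([.45,-.234,.12],[np.pi,0,np.pi/2]))
print(manip.read_state()["qpos"].round(2))
cv2.imwrite("pics/t2.png",np.hstack([crop(t,(364,163),30,400),crop(t,(300,170),60,400)]))
E
```

```text
(array([ 450.6, -234.2]), array([83.7, 66.7]), 0.2)
(array([442.4,  -1.2]), array([87. , 65.3]), -12.6)
(array([444.2, 221.2]), array([87.4, 66.2]), -9.9)
(array([458.2, 124.6]), array([86.8, 66. ]), -4.3)
wrist
(array([ 447.5, -236.9]), array([85.4, 65.3]), -3.1)
(array([11.96,  2.73, 13.5 ]), array([-0.003, -0.002,  0.115]))
[-0.7   0.28  1.52 -0.    1.35 -0.82]
```

View pics/t2.png

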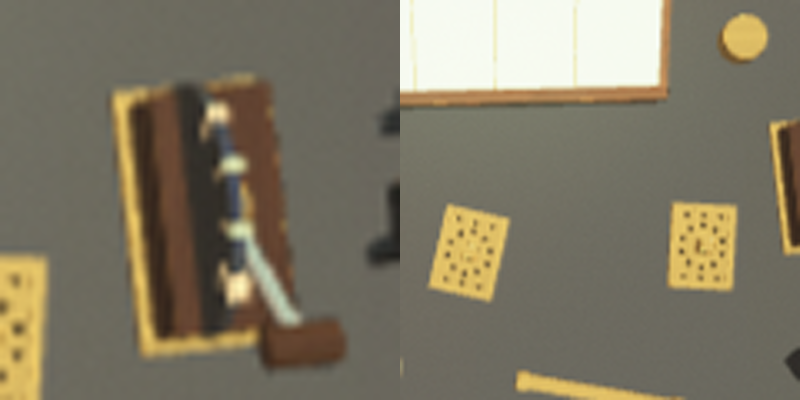

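The crop shows the lever at the off end, shaft on the last mark nearest the robot, at (240,285). I'll move nearer the first panel and measure it again.

step_arm([
  [[6, 2, 8], [0, 0, 0.115], 5],
  [[6, 2, 12], [0, 0, 0.115], 5],
  [[6, 2, 12], [0, 0, 0.115], 5],
  [[6, 2, 12], [0, 0, 0.115], 5],
])

```text
clock: 6.85
position: [0.451, -0.2949, 0.1355]
ee_rot: [-3.14, -0.001, 1.571]
wrist_force: [-0.2, -0.4, -0.5]
gripper_width: 0.05
finger_force: 0.0
```

```bash
python3 - <<'E'
from h import *
f=grab("wrist"); print("wrist",*panels(f,60000),sep="\n")
print(manip.read_state()["position"])
print(plan([.449,-.2355,.009],[np.pi,0,np.pi/2-.04]))
cv2.imwrite("pics/w3.png",f["img"][:,:,::-1])
E
```

```text
wrist
(array([ 448. , -237.5]), array([85.3, 65.2]), -3.0)
(array([ 652.6, -156.6]), array([88.1, 71.3]), 1.6)
[ 0.45199516 -0.2958232   0.13694042]
(array([ 6.05, -0.31, 12.79]), array([0.001, 0.001, 0.04 ]))
```

View pics/w3.png

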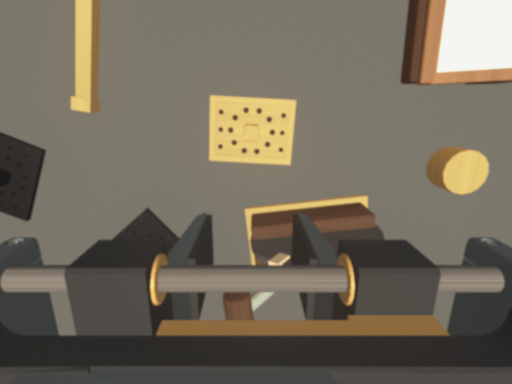

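Wrist view: the panel is clear at (252,131), and the two wrist measurements agree, (448,-237) and -3°. I'll grasp it.

step_arm([
  [[5.9, -0.35, 3], [0, 0, 0.05], 5],
  [[5.9, -0.35, 8], [0, 0, 0.05], 5],
  [[5.9, -0.35, 11], [0, 0, 0.05], 5],
  [[5.9, -0.35, 12.7], [0, 0, 0.05], 5],
  [[5.9, -0.35, 12.7], [0, 0, 0.05], 5],
], grip_force=25)

```text
clock: 7.52
position: [0.4488, -0.237, 0.0097]
ee_rot: [3.14, 0.001, 1.52]
wrist_force: [-0.3, 0.9, -0.3]
gripper_width: 0.0496
finger_force: 0.0
```

step_arm([
  [[0, 0, 0], [0, 0, 0], 3],
  [[0, 0, 0], [0, 0, 0], 1],
  [[0, 0, 0], [0, 0, 0], 1],
  [[0, 0, 0], [0, 0, 0], 1],
  [[0, 0, 0], [0, 0, 0], 1],
  [[0, 0, 0], [0, 0, 0], 1],
])

```text
clock: 8.28
position: [0.4484, -0.2359, 0.0096]
ee_rot: [3.14, 0.0, 1.521]
wrist_force: [0.7, -0.3, 4.6]
gripper_width: 0.0137
finger_force: 25.0
```

```bash
python3 - <<'E'
from h import *
s=manip.read_state(); print(s["position"],s["ee_rot"],s["gripper_width"],s["finger_force"])
E
```

```text
[ 0.4483998  -0.23588746  0.00955234] [3.14025761e+00 4.93324753e-04 1.52085404e+00] 0.01372060290135744 25.001430809497833
```

step_arm([
  [[0, 0, -3], [0, 0, 0], 1],
  [[0, 0, -8], [0, 0, 0], 1],
  [[3, 5, -14], [0, 0, 0], 1],
  [[6, 9, -19], [0, 0, -0.06], 1],
  [[8, 11, -19], [0, 0, -0.06], 1],
  [[8, 11, -19], [0, 0, -0.06], 1],
  [[8, 11, -19], [0, 0, -0.06], 1],
])

```text
clock: 9.15
position: [0.5602, -0.161, 0.1974]
ee_rot: [-3.137, -0.001, 1.581]
wrist_force: [-0.4, -0.5, -3.5]
gripper_width: 0.0138
finger_force: 25.0
```

```bash
python3 - <<'E'
from h import *
s=manip.read_state(); print(s["position"],s["ee_rot"],s["gripper_width"],s["finger_force"],s["wrist_force"])
f=grab("wrist"); print(f["C"]); cv2.imwrite("pics/w4.png",cv2.resize(f["img"][:,:,::-1],(800,600),interpolation=cv2.INTER_CUBIC))
E
```

```text
[ 0.56015036 -0.16101983  0.1974002 ] [-3.13742888e+00 -7.12395590e-04  1.58142190e+00] 0.013772498818384315 24.998900592327118 [-0.40364503 -0.4896698  -3.47051031]
[ 0.55856829 -0.08252226  0.36838765]
```

View pics/w4.png

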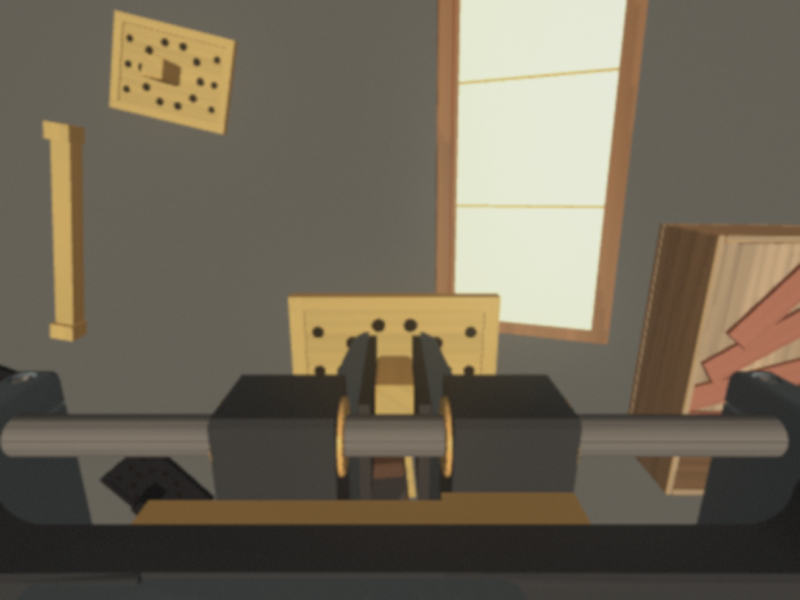

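The wrist view shows the panel held level at (393,340) and the board lines y=0 at (458,83)-(618,69) and y=-78 at (456,206)-(605,207). I'll fit the board pose to these.

```bash
cat > bfit.py <<'E'
from h import *
from scipy.optimize import least_squares
def B(p): # board pose from X,Y,yaw
    return R.from_euler("z",p[2])*R.from_euler("y",-.38), np.array([p[0],p[1],.058])
f=grab("wrist"); k=.64
obs=[((458,83),-45,0,8),((456,206),-45,-78,8),((618,69),None,0,0),((605,207),None,-78,0)]
def res(p):
    r,o=B(p); P=[o+r.apply([(p[3] if a is None else a/1e3),b/1e3,c/1e3]) for _,a,b,c in obs]
    return (proj(f,P)-np.array([q[0] for q in obs])*k).ravel()
s=least_squares(res,[.635,-.024,.02,.053]); print("wrist fit",s.x.round(4),s.fun.round(2))
t=grab("top"); r,o=B(s.x); print("top proj*1.5625",(proj(t,[o+r.apply([a,b,0]) for a,b in ((s.x[3],0),(s.x[3],-.078),(-.044,0),(.0,0),(0,-.078),(0,.078))])*1.5625).round(1).tolist())
E
python3 bfit.py
```

```text
wrist fit [ 0.6416 -0.0269  0.0356  0.0479] [-0.16 -0.44  0.16  0.62  0.24  0.12 -0.25 -0.24]
top proj*1.5625 [[420.0, 167.6], [458.6, 166.5], [420.5, 212.8], [420.3, 191.4], [458.3, 190.4], [382.2, 192.5]]
```

```bash
cat >> h.py <<'E'
BX,BY,BYAW=.641,-.026,.025
def bpose(x,y,z):
    r=R.from_euler("z",BYAW)*R.from_euler("y",-.38); return np.array([BX,BY,.058])+r.apply([x,y,z]), (r*R.from_euler("xz",[np.pi,0])*R.from_euler("z",-np.pi/2)).as_euler("xyz")
E
python3 - <<'E'
from h import *
f=grab("wrist"); print(ray(f,[(394*.64,296*.64),(290*.64,296*.64),(498*.64,296*.64)],.1928), manip.read_state()["position"])
print(bpose(0,0,0)[1])
for z in (.07,.0126): 
    p,e=bpose(.006,-.117,z); print(p.round(4),plan(p,e))
E
```

```text
[[ 0.55825323 -0.13129772  0.1928    ]
 [ 0.5167995  -0.13172807  0.1928    ]
 [ 0.59962395 -0.13086824  0.1928    ]] [ 0.56034485 -0.16182125  0.19807466]
[ 2.76159265e+00 -2.22044605e-16  1.59579633e+00]
[ 0.6235 -0.1435  0.1252] (array([1.77, 6.35, 7.27]), array([-0.382,  0.002, -0.016]))
[ 0.6448 -0.1429  0.0719] (array([ 1.81,  8.49, 12.6 ]), array([-0.382,  0.002, -0.016]))
```

step_arm([
  [[1, 3, 1], [-0.15, 0, -0.016], 1],
  [[1.8, 5, 3], [-0.3, 0, -0.016], 1],
  [[1.8, 6.4, 5], [-0.382, 0, -0.016], 1],
  [[1.8, 6.4, 7.2], [-0.382, 0, -0.016], 1],
  [[1.8, 6.4, 7.2], [-0.382, 0, -0.016], 1],
  [[1.8, 6.4, 7.2], [-0.382, 0, -0.016], 1],
])

```text
clock: 10.1
position: [0.6259, -0.1432, 0.1279]
ee_rot: [2.759, 0.003, 1.596]
wrist_force: [0.1, -0.5, -1.4]
gripper_width: 0.0138
finger_force: 25.0
```

```bash
python3 - <<'E'
from h import *
s=manip.read_state(); print(s["position"],s["ee_rot"],s["gripper_width"],s["finger_force"],s["wrist_force"])
f=grab("wrist"); cv2.imwrite("pics/w5.png",cv2.resize(f["img"][:,:,::-1],(800,600),interpolation=cv2.INTER_CUBIC))
for z in (.03,.0126,.0096): 
    p,e=bpose(.006,-.117,z); print(p.round(4),plan(p,e))
E
```

```text
[ 0.62586405 -0.14317716  0.12788293] [2.75857001 0.00334478 1.59582829] 0.013770653957852746 24.997532665729523 [ 0.12028775 -0.54319087 -1.41875504]
[ 0.6384 -0.1431  0.0881] (array([-0.01, -0.38,  4.19]), array([0.004, 0.003, 0.001]))
[ 0.6448 -0.1429  0.0719] (array([-0.  , -0.38,  5.93]), array([0.004, 0.003, 0.001]))
[ 0.6459 -0.1429  0.0691] (array([-0.  , -0.39,  6.23]), array([0.004, 0.003, 0.001]))
```

View pics/w5.png

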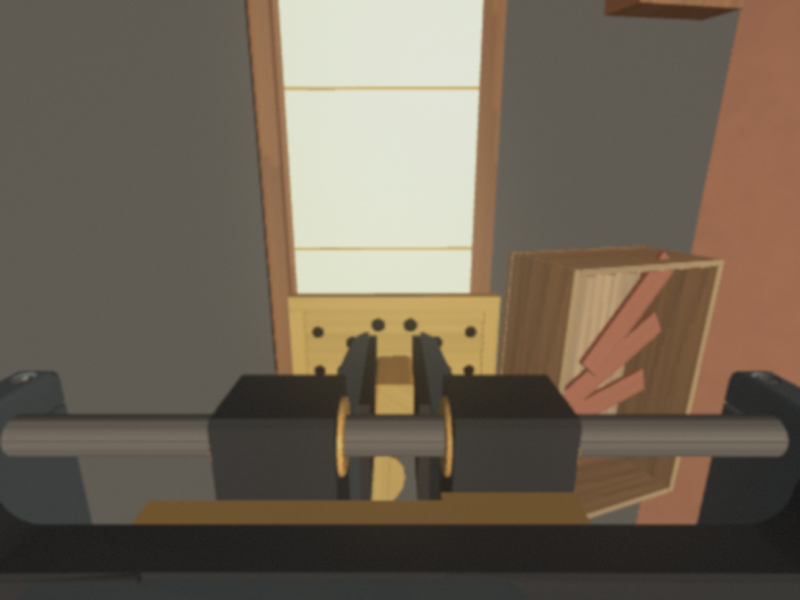

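The panel is tilted and square to the board: the lines are level and the far edge is parallel to them at row 296. I'll lower it until it touches.

step_arm([
  [[0, -0.2, 2], [0, 0, 0], 1],
  [[0, -0.2, 4], [0, 0, 0], 1],
  [[0, -0.2, 5.3], [0, 0, 0], 1],
  [[0, -0.2, 5.8], [0, 0, 0], 1],
  [[0, -0.2, 5.8], [0, 0, 0], 1],
])

```text
clock: 10.78
position: [0.6454, -0.1422, 0.0722]
ee_rot: [2.76, 0.003, 1.597]
wrist_force: [0.5, -0.1, -1.7]
gripper_width: 0.014
finger_force: 25.0
```

step_arm([
  [[0, 0, 0.2], [0, 0, 0], 1],
  [[0, 0, 0.2], [0, 0, 0], 1],
])

```text
clock: 11.02
position: [0.6461, -0.1423, 0.071]
ee_rot: [2.759, 0.003, 1.596]
wrist_force: [-1.1, -0.3, -2.1]
gripper_width: 0.0139
finger_force: 25.0
```

step_arm([
  [[0, 0, 0.2], [0, 0, 0], 1],
  [[0, 0, 0.2], [0, 0, 0], 1],
])

```text
clock: 11.28
position: [0.6467, -0.1424, 0.0702]
ee_rot: [2.758, 0.003, 1.597]
wrist_force: [-4.2, -0.2, 5.5]
gripper_width: 0.0139
finger_force: 25.0
```

step_arm([
  [[0, -0.3, -0.1], [0, 0, 0], 1],
  [[0, -0.6, -0.1], [0, 0, 0], 1],
  [[0, -0.8, -0.1], [0, 0, 0], 1],
  [[0, -0.8, -0.1], [0, 0, 0], 1],
])

```text
clock: 11.78
position: [0.6392, -0.1427, 0.0672]
ee_rot: [2.759, 0.003, 1.596]
wrist_force: [-1.5, -1.0, 1.9]
gripper_width: 0.0136
finger_force: 25.0
```

step_arm([
  [[0, -0.2, 0], [0, 0, 0], 1],
  [[0, -0.2, 0], [0, 0, 0], 1],
])

```text
clock: 12.02
position: [0.6376, -0.1427, 0.0665]
ee_rot: [2.758, 0.003, 1.596]
wrist_force: [-0.9, -0.8, 2.7]
gripper_width: 0.0141
finger_force: 25.0
```

step_arm([
  [[0, -0.2, 0], [0, 0, 0], 1],
  [[0, -0.2, 0], [0, 0, 0], 1],
])

```text
clock: 12.28
position: [0.636, -0.1427, 0.0659]
ee_rot: [2.758, 0.004, 1.596]
wrist_force: [1.0, -0.1, 4.9]
gripper_width: 0.0138
finger_force: 25.0
```

step_arm([
  [[0, -0.15, 0], [0, 0, 0], 1],
  [[0, -0.15, 0], [0, 0, 0], 1],
])

```text
clock: 12.52
position: [0.6359, -0.1427, 0.066]
ee_rot: [2.755, 0.004, 1.596]
wrist_force: [5.5, 1.8, 4.5]
gripper_width: 0.0137
finger_force: 25.0
```

step_arm([
  [[0, -0.15, 0], [0, 0, 0], 1],
  [[0, -0.15, 0], [0, 0, 0], 1],
])

```text
clock: 12.78
position: [0.6358, -0.1428, 0.0662]
ee_rot: [2.752, 0.004, 1.595]
wrist_force: [8.1, 2.8, 3.8]
gripper_width: 0.0138
finger_force: 25.0
```

At the lip (8 N). Release and retract.

step_arm([
  [[0, 0.25, 0], [0, 0, 0], 1],
  [[0, 0.25, 0], [0, 0, 0], 1.6],
  [[0, 0.25, 0], [0, 0, 0], 2.5],
  [[0, 0.25, 0], [0, 0, 0], 4],
  [[0, 0.25, -2], [0, 0, 0], 5],
  [[0, 0.25, -6], [0, 0, 0], 5],
  [[0, 0.25, -11], [0, 0, 0], 5],
  [[0, 0.25, -13], [0, 0, 0], 5],
])

```text
clock: 13.78
position: [0.586, -0.1439, 0.19]
ee_rot: [2.755, 0.005, 1.596]
wrist_force: [0.4, 0.9, 0.8]
gripper_width: 0.0499
finger_force: 0.0
```

```bash
python3 - <<'E'
from h import *
t=grab("top"); print(*panels(t),sep="\n")
print(manip.read_state()["position"],plan([.445,-.07,.137],[np.pi,0,np.pi/2]))
p=bpose(-.003,-.117,.005)[0]; print("expect plate top",p, proj(t,p)*1.5625)
E
```

```text
(array([397.5, -15.1]), array([87.2, 65.5]), -12.6)
(array([444.2, 221.3]), array([87.5, 66.8]), -10.0)
(array([458.2, 124.6]), array([86.8, 66. ]), -4.3)
[ 0.58630077 -0.1440725   0.1916538 ] (array([  7.79, -14.95,  -0.27]), array([0.389, 0.001, 0.026]))
expect plate top [ 0.63928555 -0.14307944  0.06153056] [[477.20872885 192.62153095]]
```

The middle panel has been knocked to (397,-15). I'll go there with a new plan.

```bash
python3 - <<'E'
from h import *
print(plan([.40,-.085,.137],[np.pi,0,np.pi/2-.22]))
E
```

```text
(array([  6.4 , -19.15,  -1.98]), array([ 0.388, -0.042,  0.243]))
```

step_arm([
  [[2, -6, -1], [0.15, 0, 0.08], 5],
  [[4, -12, -1.5], [0.3, -0.02, 0.16], 5],
  [[6.4, -19.1, -2], [0.388, -0.042, 0.243], 5],
  [[6.4, -19.1, -2], [0.388, -0.042, 0.243], 5],
  [[6.4, -19.1, -2], [0.388, -0.042, 0.243], 5],
  [[6.4, -19.1, -2], [0.388, -0.042, 0.243], 5],
])

```text
clock: 14.58
position: [0.4017, -0.085, 0.1336]
ee_rot: [-3.137, -0.001, 1.351]
wrist_force: [0.7, -0.3, 0.8]
gripper_width: 0.0498
finger_force: 0.0
```

```bash
python3 - <<'E'
from h import *
f=grab("wrist"); L=panels(f,60000); print(L)
s=manip.read_state(); print(s["position"],s["ee_rot"])
for c,z,a in L: print(plan([c[0]/1e3,c[1]/1e3,.009],[np.pi,0,np.pi/2+np.radians(a)]))
E
```

```text
[(array([394.7, -17.5]), array([85.1, 64.9]), -12.5)]
[ 0.40164151 -0.08496076  0.13352608] [-3.13657405e+00 -9.90339130e-04  1.35116330e+00]
(array([ 6.42, -2.08, 12.47]), array([-0.005, -0.001, -0.001]))
```

step_arm([
  [[6.4, -2.1, 3], [-0.005, 0, 0], 5],
  [[6.4, -2.1, 8], [-0.005, 0, 0], 5],
  [[6.4, -2.1, 11], [-0.005, 0, 0], 5],
  [[6.4, -2.1, 12.4], [-0.005, 0, 0], 5],
  [[6.4, -2.1, 12.4], [-0.005, 0, 0], 5],
])

```text
clock: 15.25
position: [0.3931, -0.0171, 0.0084]
ee_rot: [-3.138, -0.001, 1.351]
wrist_force: [0.7, 0.2, 0.5]
gripper_width: 0.05
finger_force: 0.0
```

step_arm([
  [[0, 0, 0], [0, 0, 0], 3],
  [[0, 0, 0], [0, 0, 0], 1],
  [[0, 0, 0], [0, 0, 0], 1],
  [[0, 0, 0], [0, 0, 0], 1],
  [[0, 0, 0], [0, 0, 0], 1],
  [[0, 0, 0], [0, 0, 0], 1],
])

```text
clock: 16.0
position: [0.3934, -0.0171, 0.0096]
ee_rot: [-3.141, -0.001, 1.351]
wrist_force: [0.8, -0.3, 5.9]
gripper_width: 0.0136
finger_force: 25.0
```

step_arm([
  [[0, 0, -3], [0, 0, 0], 1],
  [[0, 0, -8], [0, 0, 0], 1],
  [[0, 0, -13], [0, 0, 0], 1],
  [[0, 0, -17], [0, 0, 0], 1],
  [[0, 0, -17], [0, 0, 0], 1],
])

```text
clock: 16.62
position: [0.3943, -0.0173, 0.1812]
ee_rot: [3.139, -0.002, 1.351]
wrist_force: [0.4, -0.5, -1.3]
gripper_width: 0.0139
finger_force: 25.0
```

```bash
python3 - <<'E'
from h import *
s=manip.read_state(); print(s["position"],s["ee_rot"],s["gripper_width"],s["finger_force"],s["wrist_force"])
for z in (.08,.0126): 
    p,e=bpose(.006,-.039,z); print(p.round(4),plan(p,e))
E
```

```text
[ 0.39434692 -0.0172977   0.18120886] [ 3.13888289e+00 -1.89469045e-03  1.35141129e+00] 0.013938720231042987 24.999829530715942 [ 0.40248783 -0.46608748 -1.31447975]
[ 0.6179 -0.0656  0.1345] (array([ 0.14, 22.86,  4.73]), array([-0.375,  0.045, -0.242]))
[ 0.6429 -0.065   0.0719] (array([ 0.74, 25.26, 11.  ]), array([-0.375,  0.045, -0.242]))
```

step_arm([
  [[0.1, 6, 0], [0, 0, -0.1], 1],
  [[0.1, 12, 0], [0, 0, -0.242], 1],
  [[0.1, 18, 0], [-0.15, 0.02, -0.242], 1],
  [[0.1, 22.8, 2], [-0.3, 0.045, -0.242], 1],
  [[0.1, 22.8, 4.7], [-0.375, 0.045, -0.242], 1],
  [[0.1, 22.8, 4.7], [-0.375, 0.045, -0.242], 1],
  [[0.1, 22.8, 4.7], [-0.375, 0.045, -0.242], 1],
  [[0.1, 22.8, 4.7], [-0.375, 0.045, -0.242], 1],
])

```text
clock: 17.62
position: [0.6171, -0.0659, 0.133]
ee_rot: [2.765, 0.0, 1.596]
wrist_force: [0.2, -0.4, -0.2]
gripper_width: 0.0139
finger_force: 25.0
```

```bash
python3 - <<'E'
from h import *
s=manip.read_state(); print(s["position"],s["ee_rot"],s["gripper_width"],s["finger_force"],s["wrist_force"])
f=grab("wrist"); cv2.imwrite("pics/w6.png",cv2.resize(f["img"][:,:,::-1],(800,600),interpolation=cv2.INTER_CUBIC))
for z in (.03,.0126,.0106): 
    p,e=bpose(.008,-.039,z); print(p.round(4),plan(p,e))
E
```

```text
[ 0.61713569 -0.06585271  0.13304302] [2.76460534e+00 7.16311396e-06 1.59644381e+00] 0.013867338981827395 24.999868869781494 [ 0.22659168 -0.39361369 -0.24749073]
[ 0.6383 -0.0651  0.0888] (array([0.02, 0.36, 4.89]), array([-0.003, -0.   ,  0.001]))
[ 0.6447 -0.0649  0.0727] (array([0.02, 0.36, 6.63]), array([-0.003, -0.   ,  0.001]))
[ 0.6455 -0.0649  0.0708] (array([0.02, 0.36, 6.83]), array([-0.003, -0.   ,  0.001]))
```

View pics/w6.png

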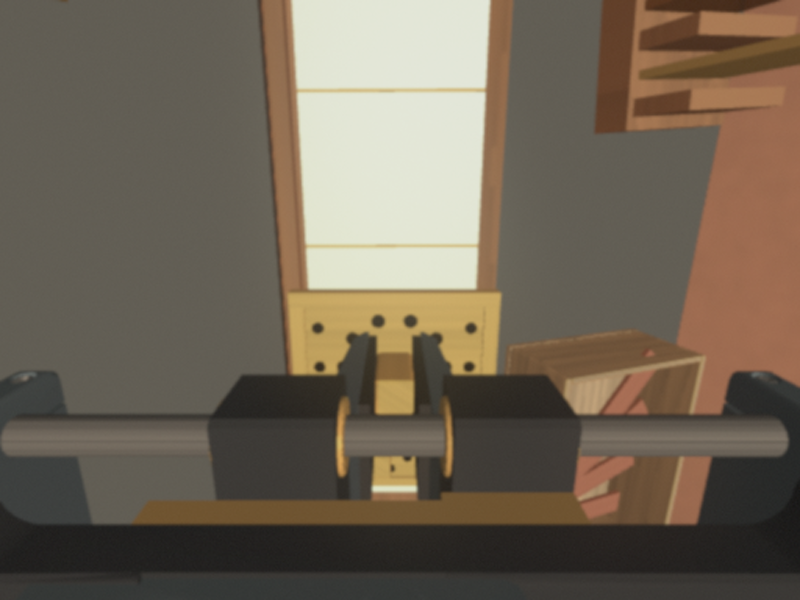

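The second panel is square to the board, with its edge at row 291 and the first panel visible below at (395,475). Lower it.

step_arm([
  [[-0.1, 0.4, 2], [0, 0, 0], 1],
  [[-0.1, 0.4, 4.5], [0, 0, 0], 1],
  [[-0.1, 0.4, 6.2], [0, 0, 0], 1],
  [[-0.1, 0.4, 6.8], [0, 0, 0], 1],
  [[-0.1, 0.4, 6.8], [0, 0, 0], 1],
])

```text
clock: 18.3
position: [0.6443, -0.0661, 0.0697]
ee_rot: [2.767, -0.001, 1.596]
wrist_force: [0.3, -0.3, -1.2]
gripper_width: 0.014
finger_force: 25.0
```

step_arm([
  [[0, 0, 0.15], [0, 0, 0], 1],
  [[0, 0, 0.15], [0, 0, 0], 1],
])

```text
clock: 18.55
position: [0.6447, -0.0662, 0.0696]
ee_rot: [2.766, -0.0, 1.596]
wrist_force: [-6.4, -0.6, 8.5]
gripper_width: 0.0135
finger_force: 25.0
```

Contact. Slide down the slope.

step_arm([
  [[0, -0.3, -0.1], [0, 0, 0], 1],
  [[0, -0.6, -0.1], [0, 0, 0], 1],
  [[0, -0.8, -0.1], [0, 0, 0], 1],
  [[0, -0.8, -0.1], [0, 0, 0], 1],
])

```text
clock: 19.05
position: [0.6374, -0.0664, 0.0667]
ee_rot: [2.766, -0.0, 1.596]
wrist_force: [0.2, -1.6, 3.4]
gripper_width: 0.0139
finger_force: 25.0
```

step_arm([
  [[0, -0.2, 0], [0, 0, 0], 1],
  [[0, -0.2, 0], [0, 0, 0], 1],
])

```text
clock: 19.3
position: [0.6355, -0.0664, 0.0659]
ee_rot: [2.766, -0.0, 1.596]
wrist_force: [0.4, -0.4, 4.0]
gripper_width: 0.0138
finger_force: 25.0
```

step_arm([
  [[0, -0.2, 0], [0, 0, 0], 1],
  [[0, -0.2, 0], [0, 0, 0], 1],
])

```text
clock: 19.55
position: [0.634, -0.0664, 0.0653]
ee_rot: [2.765, -0.0, 1.596]
wrist_force: [1.9, -0.1, 4.9]
gripper_width: 0.0136
finger_force: 25.0
```

step_arm([
  [[0, -0.15, 0], [0, 0, 0], 1],
  [[0, -0.15, 0], [0, 0, 0], 1],
])

```text
clock: 19.8
position: [0.6339, -0.0664, 0.0654]
ee_rot: [2.763, 0.0, 1.596]
wrist_force: [6.1, 2.1, 3.6]
gripper_width: 0.0136
finger_force: 25.0
```

step_arm([
  [[0, -0.15, 0], [0, 0, 0], 1],
  [[0, -0.15, 0], [0, 0, 0], 1],
])

```text
clock: 20.05
position: [0.6338, -0.0664, 0.0655]
ee_rot: [2.76, 0.0, 1.596]
wrist_force: [6.1, 4.1, 3.8]
gripper_width: 0.0142
finger_force: 25.0
```

step_arm([
  [[0, 0.25, 0], [0, 0, 0], 1],
  [[0, 0.25, 0], [0, 0, 0], 1.6],
  [[0, 0.25, 0], [0, 0, 0], 2.5],
  [[0, 0.25, 0], [0, 0, 0], 4],
  [[0, 0.25, -2], [0, 0, 0], 5],
  [[0, 0.25, -6], [0, 0, 0], 5],
  [[0, 0.25, -11], [0, 0, 0], 5],
  [[0, 0.25, -13], [0, 0, 0], 5],
])

```text
clock: 21.05
position: [0.5844, -0.0678, 0.1876]
ee_rot: [2.766, -0.0, 1.596]
wrist_force: [-0.5, -1.1, 0.4]
gripper_width: 0.0497
finger_force: 0.0
```

```bash
python3 - <<'E'
from h import *
t=grab("top"); print(*panels(t),sep="\n")
print(plan([.455,.055,.137],[np.pi,0,np.pi/2-.08]))
E
```

```text
(array([444.2, 221.4]), array([87.4, 66.2]), -9.9)
(array([458.3, 124.6]), array([87., 66.]), -4.3)
(array([ 12.61, -13.7 ,   0.18]), array([ 0.378, -0.019,  0.104]))
```

step_arm([
  [[4, -5, 0], [0.15, 0, 0.05], 5],
  [[8, -10, 0], [0.3, -0.01, 0.1], 5],
  [[12.6, -13.7, 0.2], [0.378, -0.019, 0.104], 5],
  [[12.6, -13.7, 0.2], [0.378, -0.019, 0.104], 5],
  [[12.6, -13.7, 0.2], [0.378, -0.019, 0.104], 5],
  [[12.6, -13.7, 0.2], [0.378, -0.019, 0.104], 5],
])

```text
clock: 21.85
position: [0.4559, 0.0543, 0.1338]
ee_rot: [-3.138, -0.001, 1.49]
wrist_force: [1.0, -0.7, 0.6]
gripper_width: 0.0501
finger_force: 0.0
```

```bash
python3 - <<'E'
from h import *
f=grab("wrist"); L=panels(f,60000); print(L)
s=manip.read_state(); print(s["position"],s["ee_rot"])
for c,z,a in L: print(plan([c[0]/1e3,c[1]/1e3,.009],[np.pi,0,np.pi/2+np.radians(a)]))
E
```

```text
[(array([455.8, 122.3]), array([85.4, 64.9]), -3.8)]
[0.45588306 0.05421422 0.13384754] [-3.13829700e+00 -9.44057081e-04  1.48937397e+00]
(array([ 6.77, -0.52, 12.49]), array([-0.003, -0.001, -0.015]))
```

step_arm([
  [[6.9, -0.5, 3], [-0.003, 0, -0.015], 5],
  [[6.9, -0.5, 8], [-0.003, 0, -0.015], 5],
  [[6.9, -0.5, 11], [-0.003, 0, -0.015], 5],
  [[6.9, -0.5, 12.4], [-0.003, 0, -0.015], 5],
  [[6.9, -0.5, 12.4], [-0.003, 0, -0.015], 5],
])

```text
clock: 22.52
position: [0.4556, 0.1239, 0.0096]
ee_rot: [-3.14, -0.001, 1.505]
wrist_force: [0.5, 0.4, -0.2]
gripper_width: 0.0497
finger_force: 0.0
```

step_arm([
  [[0, 0, 0], [0, 0, 0], 3],
  [[0, 0, 0], [0, 0, 0], 1],
  [[0, 0, 0], [0, 0, 0], 1],
  [[0, 0, 0], [0, 0, 0], 1],
  [[0, 0, 0], [0, 0, 0], 1],
  [[0, 0, 0], [0, 0, 0], 1],
])

```text
clock: 23.28
position: [0.456, 0.1246, 0.0103]
ee_rot: [3.141, -0.001, 1.506]
wrist_force: [0.9, -1.5, 5.5]
gripper_width: 0.0138
finger_force: 25.0
```

step_arm([
  [[0, 0, -3], [0, 0, 0], 1],
  [[0, 0, -8], [0, 0, 0], 1],
  [[0, 0, -13], [0, 0, 0], 1],
  [[0, 0, -17], [0, 0, 0], 1],
  [[0, 0, -17], [0, 0, 0], 1],
])

```text
clock: 23.9
position: [0.457, 0.1248, 0.1822]
ee_rot: [3.137, -0.003, 1.506]
wrist_force: [-0.5, 0.2, -2.3]
gripper_width: 0.0136
finger_force: 25.0
```

```bash
python3 - <<'E'
from h import *
s=manip.read_state(); print(s["position"],s["ee_rot"],s["gripper_width"],s["finger_force"],s["wrist_force"])
for z in (.08,.0126): 
    p,e=bpose(.008,.039,z); print(p.round(4),plan(p,e))
E
```

```text
[0.45697306 0.12477632 0.1821774 ] [ 3.13710610e+00 -2.93911691e-03  1.50602620e+00] 0.013589506943797684 24.999682903289795 [-0.5077413   0.22966843 -2.34902403]
[0.6178 0.0124 0.1353] (array([-10.18,  16.75,   4.74]), array([-0.375,  0.014, -0.089]))
[0.6428 0.0131 0.0727] (array([-9.98, 19.22, 11.01]), array([-0.375,  0.014, -0.089]))
```

step_arm([
  [[-4, 5, 0], [0, 0, -0.05], 1],
  [[-8, 10, 0], [0, 0, -0.089], 1],
  [[-10.2, 15, 0], [-0.15, 0, -0.089], 1],
  [[-10.2, 16.8, 2], [-0.3, 0.014, -0.089], 1],
  [[-10.2, 16.8, 4.7], [-0.375, 0.014, -0.089], 1],
  [[-10.2, 16.8, 4.7], [-0.375, 0.014, -0.089], 1],
  [[-10.2, 16.8, 4.7], [-0.375, 0.014, -0.089], 1],
  [[-10.2, 16.8, 4.7], [-0.375, 0.014, -0.089], 1],
])

```text
clock: 24.9
position: [0.6183, 0.0119, 0.134]
ee_rot: [2.765, 0.002, 1.596]
wrist_force: [0.3, 0.4, -2.2]
gripper_width: 0.0136
finger_force: 25.0
```

```bash
python3 - <<'E'
from h import *
s=manip.read_state(); print(s["position"],s["ee_rot"],s["gripper_width"],s["finger_force"])
f=grab("wrist"); m=cv2.inRange(cv2.cvtColor(f["img"],cv2.COLOR_RGB2HSV),(12,90,120),(35,255,255))
for u in (200,230,275,305): print(u,[int(r)*1.5625 for r in np.where(m[165:,u])[0][:1]+165])
for z in (.03,.0126,.0106): 
    p,e=bpose(.008,.039,z); print(p.round(4),plan(p,e))
E
```

```text
[0.61828735 0.01190125 0.13398583] [2.76481876e+00 1.74891414e-03 1.59581611e+00] 0.013625190191027042 24.99965786933899
200 [295.3125]
230 [295.3125]
275 [295.3125]
305 [257.8125]
[0.6363 0.0129 0.0888] (array([0.06, 0.04, 4.87]), array([-0.003,  0.002,  0.001]))
[0.6428 0.0131 0.0727] (array([0.06, 0.05, 6.61]), array([-0.003,  0.002,  0.001]))
[0.6435 0.0131 0.0708] (array([0.07, 0.05, 6.81]), array([-0.003,  0.002,  0.001]))
```

step_arm([
  [[0, 0.1, 2], [0, 0, 0], 1],
  [[0, 0.1, 4.5], [0, 0, 0], 1],
  [[0, 0.1, 6.2], [0, 0, 0], 1],
  [[0, 0.1, 6.7], [0, 0, 0], 1],
  [[0, 0.1, 6.7], [0, 0, 0], 1],
])

```text
clock: 25.58
position: [0.6424, 0.0123, 0.0712]
ee_rot: [2.766, 0.002, 1.596]
wrist_force: [-0.0, -0.9, -0.9]
gripper_width: 0.014
finger_force: 25.0
```

step_arm([
  [[0, 0, 0.15], [0, 0, 0], 1],
  [[0, 0, 0.15], [0, 0, 0], 1],
])

```text
clock: 25.82
position: [0.6429, 0.0122, 0.0708]
ee_rot: [2.765, 0.002, 1.596]
wrist_force: [-4.4, 0.1, 5.1]
gripper_width: 0.0135
finger_force: 25.0
```

step_arm([
  [[0, -0.3, -0.1], [0, 0, 0], 1],
  [[0, -0.6, -0.1], [0, 0, 0], 1],
  [[0, -0.8, -0.1], [0, 0, 0], 1],
  [[0, -0.8, -0.1], [0, 0, 0], 1],
])

```text
clock: 26.32
position: [0.6352, 0.012, 0.0677]
ee_rot: [2.766, 0.002, 1.595]
wrist_force: [-1.3, -0.4, 3.3]
gripper_width: 0.014
finger_force: 25.0
```

step_arm([
  [[0, -0.2, 0], [0, 0, 0], 1],
  [[0, -0.2, 0], [0, 0, 0], 1],
])

```text
clock: 26.58
position: [0.6335, 0.012, 0.067]
ee_rot: [2.766, 0.002, 1.596]
wrist_force: [-0.2, 0.4, 5.2]
gripper_width: 0.0141
finger_force: 25.0
```

step_arm([
  [[0, -0.15, 0], [0, 0, 0], 1],
  [[0, -0.15, 0], [0, 0, 0], 1],
])

```text
clock: 26.82
position: [0.6321, 0.0119, 0.0665]
ee_rot: [2.766, 0.002, 1.596]
wrist_force: [0.3, 0.8, 5.0]
gripper_width: 0.0139
finger_force: 25.0
```

step_arm([
  [[0, -0.15, 0], [0, 0, 0], 1],
  [[0, -0.15, 0], [0, 0, 0], 1],
])

```text
clock: 27.08
position: [0.6314, 0.012, 0.0662]
ee_rot: [2.764, 0.002, 1.596]
wrist_force: [3.1, 0.4, 5.9]
gripper_width: 0.0137
finger_force: 25.0
```

step_arm([
  [[0, -0.15, 0], [0, 0, 0], 1],
  [[0, -0.15, 0], [0, 0, 0], 1],
])

```text
clock: 27.32
position: [0.6313, 0.012, 0.0663]
ee_rot: [2.761, 0.002, 1.596]
wrist_force: [5.2, 0.9, 4.2]
gripper_width: 0.0137
finger_force: 25.0
```

step_arm([
  [[0, 0.2, 0], [0, 0, 0], 1],
  [[0, 0.2, 0], [0, 0, 0], 1.6],
  [[0, 0.2, 0], [0, 0, 0], 2.5],
  [[0, 0.2, 0], [0, 0, 0], 4],
  [[0, 0.2, -2], [0, 0, 0], 5],
  [[0, 0.2, -6], [0, 0, 0], 7],
  [[0, 0.2, -11], [0, 0, 0], 9],
  [[0, 0.2, -16], [0, 0, 0], 9],
  [[0, 0.2, -16], [0, 0, 0], 9],
])

```text
clock: 28.45
position: [0.5724, 0.0107, 0.2181]
ee_rot: [2.761, 0.002, 1.595]
wrist_force: [0.5, -0.6, -0.9]
gripper_width: 0.0818
finger_force: 0.0
```

```bash
python3 - <<'E'
from h import *
s=manip.read_state(); print(s["position"],s["ee_rot"],s["qpos"].round(2))
t=grab("top"); f=grab("wrist")
cv2.imwrite("pics/m1.png",np.hstack([crop(t,(154,167),30,400),cv2.resize(f["img"][0:384,:,::-1],(400,400))]))
# white line on meter top
c=t["img"][140:195,125:185].astype(int); w=np.argwhere((c.min(2)>150))
print(w[:,::-1].mean(0)+[125,140],len(w))
for k in blobs(t,(8,60,100),(25,200,255),300,3000):
    m=k[:,0].mean(0)
    if abs(m[0]-154)<25: (c,r)=cv2.minEnclosingCircle(ray(t,k[:,0].astype(float)+.0,.003)[:,:2].astype(np.float32)); print("mat",c,r)
E
```

```text
[0.57238785 0.01070867 0.2181235 ] [2.76145987e+00 1.89622731e-03 1.59546914e+00] [-0.01  0.13  1.87  0.01  0.76 -0.04]
[147.37209302 165.79069767] 43
mat (0.5014784336090088, 0.3539942502975464) 0.05135887488722801
```

View pics/m1.png

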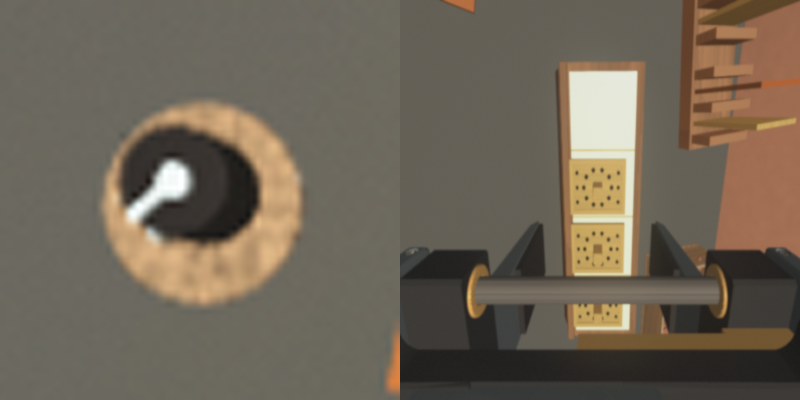

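All three panels lie flat in neighbouring bays. The meter, in the left crop, has its white line from (172,180) to (128,215). Next I'll look closer with the wrist camera.

```bash
python3 - <<'E'
from h import *
t=grab("top"); c,e=ray(t,[(149.8,164),(143.2,169.25)],.063); print(c,e,np.arctan2(*(e-c)[1::-1]))
print(plan([.50,.27,.20],[np.pi,0,np.pi/2]))
E
```

```text
[0.50519709 0.35100796 0.063     ] [0.48833301 0.37174048 0.063     ] 2.25366193675564
(array([26.1 , -6.45, -1.19]), array([ 0.371, -0.003,  0.025]))
```

step_arm([
  [[6, -2, -1.2], [0.18, 0, 0.02], 9],
  [[12, -4, -1.2], [0.371, 0, 0.025], 9],
  [[18, -6.4, -1.2], [0.371, 0, 0.025], 9],
  [[26, -6.4, -1.2], [0.371, 0, 0.025], 9],
  [[26, -6.4, -1.2], [0.371, 0, 0.025], 9],
  [[26, -6.4, -1.2], [0.371, 0, 0.025], 9],
  [[26, -6.4, -1.2], [0.371, 0, 0.025], 9],
])

```text
clock: 29.48
position: [0.5016, 0.2676, 0.2009]
ee_rot: [3.14, -0.001, 1.57]
wrist_force: [0.6, -0.3, -0.4]
gripper_width: 0.0898
finger_force: 0.0
```

```bash
python3 - <<'E'
from h import *
s=manip.read_state(); print(s["position"],s["ee_rot"])
f=grab("wrist"); c=proj(f,[[.503,.352,.063]])[0]; print(c,f["C"])
np.savez("f.npz",**{k:f[k] for k in("K","rvec","tvec","R","C")})
cv2.imwrite("pics/m2.png",cv2.resize(f["img"][:,:,::-1],(800,600),interpolation=cv2.INTER_CUBIC))
E
```

```text
[0.5015838  0.26760649 0.20090476] [ 3.14004979e+00 -1.27091487e-03  1.57012556e+00]
[254.96789359 103.06202453] [0.49990583 0.34603844 0.37192528]
```

View pics/m2.png

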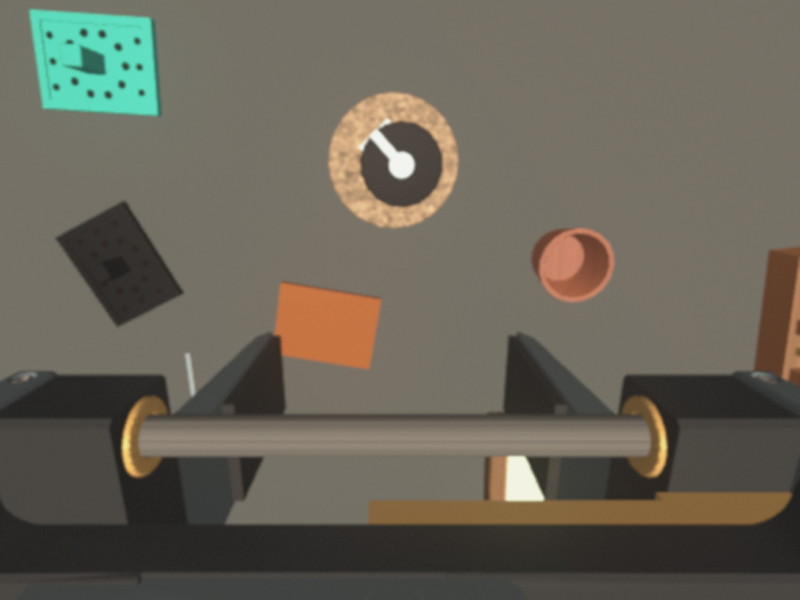

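The wrist view shows the meter top centred at (401,164), its line tip at (374,133) and the mat centre at (394,160).

```bash
python3 - <<'E'
from h import *
f=dict(np.load("f.npz")); k=.64
c,e=ray(f,[(401*k,164*k),(374*k,133*k)],.063); m=ray(f,[(394*k,160*k),(329*k,160*k),(459*k,160*k)],.003)
a=np.arctan2(*(e-c)[1::-1]); print(c,e,a,"mat",m)
b=bpose(0.009,0,0)[0]; tgt=np.arctan2(b[1]-m[0][1],b[0]-m[0][0]); print("target yaw",tgt,"turn",(tgt-a)%(2*np.pi))
d=(tgt-a)%(2*np.pi); q1=np.arctan2(c[1],c[0]); print("q1",q1,"start yaw for symmetric",q1+np.pi/2-d/2)
print(manip.read_state()["qpos"].round(2))
for z in (.12,.035): print(plan([*c[:2],z],[np.pi,0,q1+np.pi/2-d/2]))
E
```

```text
[0.50469132 0.35017036 0.063     ] [0.48749097 0.36899052 0.063     ] 2.3112558795808686 mat [[0.50022443 0.35391888 0.003     ]
 [0.45023134 0.35393084 0.003     ]
 [0.55022238 0.35390692 0.003     ]]
target yaw -1.196555864484438 turn 2.7753735631142797
q1 0.6065735246684785 start yaw for symmetric 0.7896830699062352
[0.47 0.32 1.6  0.   1.22 0.47]
(array([8.26, 0.27, 8.14]), array([ 0.001, -0.003,  0.78 ]))
(array([ 8.24,  0.25, 16.64]), array([ 0.001, -0.003,  0.78 ]))
```

step_arm([
  [[5, 0.3, 4], [0, 0, 0.18], 9],
  [[8.25, 0.25, 8], [0, 0, 0.36], 9],
  [[8.25, 0.25, 8], [0, 0, 0.55], 9],
  [[8.25, 0.25, 8], [0, 0, 0.73], 9],
  [[8.25, 0.25, 8], [0, 0, 0.78], 9],
  [[8.25, 0.25, 8], [0, 0, 0.78], 9],
  [[8.25, 0.25, 13], [0, 0, 0.78], 9],
  [[8.25, 0.25, 17.8], [0, 0, 0.78], 9],
  [[8.25, 0.25, 17.8], [0, 0, 0.78], 9],
  [[8.25, 0.25, 17.8], [0, 0, 0.78], 9],
], grip_force=20)

```text
clock: 30.78
position: [0.506, 0.3524, 0.0257]
ee_rot: [3.141, -0.007, 0.791]
wrist_force: [1.3, -0.3, 0.3]
gripper_width: 0.09
finger_force: 0.0
```

step_arm([
  [[0, 0, 0], [0, 0, 0], 7],
  [[0, 0, 0], [0, 0, 0], 5],
  [[0, 0, 0], [0, 0, 0], 5],
  [[0, 0, 0], [0, 0, 0], 5],
  [[0, 0, 0], [0, 0, 0], 5],
])

```text
clock: 31.4
position: [0.5051, 0.3521, 0.0245]
ee_rot: [3.141, -0.005, 0.791]
wrist_force: [1.0, -2.3, 3.7]
gripper_width: 0.0536
finger_force: 20.0
```

step_arm([
  [[0, 0, -0.2], [0, 0, 0], 5],
  [[0, 0, -0.4], [0, 0, 0], 5],
  [[0, 0, -0.4], [0, 0, 0], 5],
])

```text
clock: 31.78
position: [0.5045, 0.3521, 0.0278]
ee_rot: [-3.141, -0.004, 0.791]
wrist_force: [-0.8, -0.8, -1.0]
gripper_width: 0.0538
finger_force: 20.0
```

step_arm([
  [[0, 0, 0], [0, 0, -0.15], 5],
  [[0, 0, 0], [0, 0, -0.33], 5],
  [[0, 0, 0], [0, 0, -0.51], 5],
  [[0, 0, 0], [0, 0, -0.69], 5],
  [[0, 0, 0], [0, 0, -0.87], 5],
  [[0, 0, 0], [0, 0, -1.05], 5],
  [[0, 0, 0], [0, 0, -1.23], 5],
  [[0, 0, 0], [0, 0, -1.41], 5],
  [[0, 0, 0], [0, 0, -1.59], 5],
  [[0, 0, 0], [0, 0, -1.77], 5],
  [[0, 0, 0], [0, 0, -1.9], 5],
  [[0, 0, 0], [0, 0, -1.9], 5],
])

```text
clock: 33.28
position: [0.5045, 0.352, 0.0278]
ee_rot: [3.138, 0.001, 2.69]
wrist_force: [0.3, 0.6, -1.8]
gripper_width: 0.0535
finger_force: 20.0
```

```bash
python3 - <<'E'
from h import *
print(manip.read_state()["gripper_width"],manip.read_state()["finger_force"],plan([.5008,.3535,.028],[np.pi,0,.79+2.775]))
E
```

```text
0.05351534467471924 19.99845117330551 (array([ 0.4 , -0.03, -0.02]), array([ 0.003,  0.003, -0.875]))
```

step_arm([
  [[0.4, 0, 0], [0, 0, -0.18], 5],
  [[0.4, 0, 0], [0, 0, -0.36], 5],
  [[0.4, 0, 0], [0, 0, -0.54], 5],
  [[0.4, 0, 0], [0, 0, -0.72], 5],
  [[0.4, 0, 0], [0, 0, -0.875], 5],
  [[0.4, 0, 0], [0, 0, -0.875], 5],
  [[0.4, 0, 0.2], [0, 0, -0.875], 5],
  [[0.4, 0, 0.35], [0, 0, -0.875], 5],
  [[0.4, 0, 0.35], [0, 0, -0.875], 5],
])

```text
clock: 34.4
position: [0.5011, 0.3539, 0.0247]
ee_rot: [3.14, 0.004, -2.718]
wrist_force: [-0.1, -0.2, 0.4]
gripper_width: 0.0541
finger_force: 20.0
```

step_arm([
  [[0, 0, 0], [0, 0, 0], 5.6],
  [[0, 0, 0], [0, 0, 0], 7],
  [[0, 0, 0], [0, 0, 0], 9],
  [[0, 0, 0], [0, 0, 0], 9],
  [[0, 0, -4], [0, 0, 0], 9],
  [[0, 0, -9], [0, 0, 0], 9],
  [[0, 0, -15], [0, 0, 0], 9],
  [[0, 0, -20], [0, 0, 0], 9],
  [[0, 0, -20], [0, 0, 0], 9],
])

```text
clock: 35.52
position: [0.5024, 0.3546, 0.2296]
ee_rot: [3.138, 0.014, -2.717]
wrist_force: [0.9, -0.8, -0.7]
gripper_width: 0.0897
finger_force: 0.0
```

```bash
python3 - <<'E'
from h import *
s=manip.read_state(); print(s["position"],s["ee_rot"],s["qpos"].round(2))
f=grab("wrist"); t=grab("top"); print(*panels(t),sep="\n")
np.savez("f.npz",**{k:f[k] for k in("K","rvec","tvec","R","C")}); np.savez("t.npz",**{k:t[k] for k in("K","rvec","tvec","R","C")})
cv2.imwrite("pics/m3.png",np.hstack([crop(f,(256,150),130,400),crop(t,(154,167),30,400)]))
print(plan([.51,-.357,.26],[np.pi,0,np.pi/2+.115]))
E
```

```text
[0.50243114 0.35458965 0.22960824] [ 3.13840706  0.01418231 -2.71714998] [ 0.6   0.37  1.45  0.    1.31 -1.4 ]
(array([444.2, 221.3]), array([87.4, 66. ]), -9.9)
(array([ 28.34, -65.1 ,  -3.77]), array([5.00e-03, 1.00e-03, 1.88e+00]))
```

View pics/m3.png

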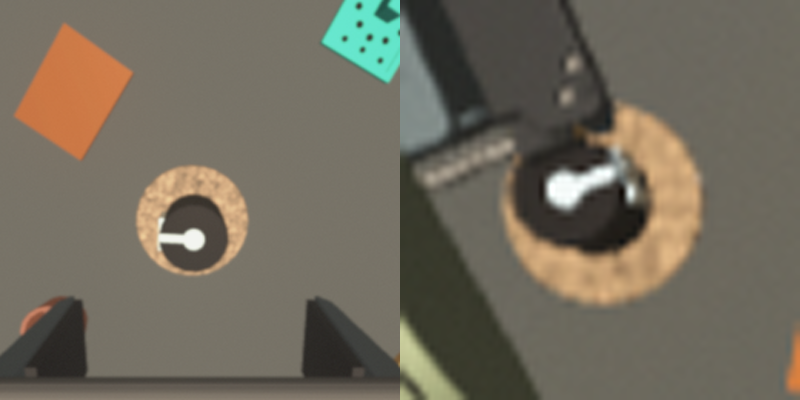

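The meter is upright on the mat with its line pointing right, towards the board: (193,240) to (160,238) in the wrist crop. I'll check the angle.

```bash
python3 - <<'E'
from h import *
f=dict(np.load("f.npz")); g=lambda x,y:(126+x*.65,20+y*.65)
c,e=ray(f,[g(193,239.5),g(160,238.5)],.063); m=ray(f,[g(192,220)],.003)[0]; b=bpose(.009,0,0)[0]
print(c,m,"yaw",np.arctan2(*(e-c)[1::-1]),"want",np.arctan2(*(b-c)[1::-1]))
t=dict(np.load("t.npz")); g=lambda x,y:(124+x*.15,137+y*.15)
c,e=ray(t,[g(565,190)-np.array([60,0]),g(620,172)-np.array([60,0])],.063); print(c,"top yaw",np.arctan2(*(e-c)[1::-1]))
print(manip.read_state()["clock"])
E
```

```text
[0.49985839 0.35396873 0.063     ] [0.49698487 0.35185234 0.003     ] yaw -1.1780148895693605 want -1.1957657146216398
[0.50039793 0.35427932 0.063     ] top yaw -1.2456800761845965
35.625
```

```bash
python3 - <<'E'
from h import *
print(plan([.4455,-.354,.25],[np.pi,0,np.pi/2+.115]))
E
```

```text
(array([ 34.1 , -62.17,  -2.79]), array([5.00e-03, 1.00e-03, 1.88e+00]))
```

step_arm([
  [[2.8, -5.2, -2.8], [0.005, 0, 0.17], 5],
  [[5.7, -10.4, -2.8], [0.005, 0, 0.34], 5],
  [[8.5, -15.5, -2.8], [0.005, 0, 0.51], 5],
  [[11.4, -20.7, -2.8], [0.005, 0, 0.68], 5],
  [[14.2, -25.9, -2.8], [0.005, 0, 0.85], 5],
  [[17, -31.1, -2.8], [0.005, 0, 1.02], 5],
  [[19.9, -36.3, -2.8], [0.005, 0, 1.19], 5],
  [[22.7, -41.4, -2.8], [0.005, 0, 1.36], 5],
  [[25.6, -46.6, -2.8], [0.005, 0, 1.53], 5],
  [[28.4, -51.8, -2.8], [0.005, 0, 1.7], 5],
  [[31.3, -57, -2.8], [0.005, 0, 1.88], 5],
  [[34.1, -62.2, -2.8], [0.005, 0, 1.88], 5],
])

```text
clock: 37.12
position: [0.4446, -0.3554, 0.2478]
ee_rot: [-3.14, -0.002, 1.685]
wrist_force: [-0.4, 0.6, 0.2]
gripper_width: 0.0501
finger_force: 0.0
```

step_arm([
  [[0, 0, 0], [0, 0, 0], 5],
  [[0, 0, 0], [0, 0, 0], 5],
])

```text
clock: 37.38
position: [0.4451, -0.3532, 0.2483]
ee_rot: [-3.14, -0.003, 1.686]
wrist_force: [-0.3, 0.4, -0.8]
gripper_width: 0.05
finger_force: 0.0
```

```bash
python3 - <<'E'
from h import *
print(manip.read_state()["position"],plan([.4455,-.354,.25],[np.pi,0,np.pi/2+.115]),plan([.4455,-.354,.117],[np.pi,0,np.pi/2+.115]))
E
```

```text
[ 0.44511526 -0.35319321  0.24826559] (array([-0.08,  0.03, -0.17]), array([-0.002, -0.003, -0.   ])) (array([-0.12,  0.05, 13.13]), array([-0.002, -0.003, -0.   ]))
```

step_arm([
  [[0, 0, 6], [0, 0, 0], 5],
  [[0, 0, 11], [0, 0, 0], 5],
  [[0, 0, 13.1], [0, 0, 0], 5],
  [[0, 0, 13.1], [0, 0, 0], 4],
  [[0, 0, 13.1], [0, 0, 0], 3.2],
  [[0, 0, 13.1], [0, 0, 0], 3.2],
], grip_force=10)

```text
clock: 38.12
position: [0.4468, -0.3543, 0.1207]
ee_rot: [3.139, 0.003, 1.687]
wrist_force: [-0.6, 0.7, -0.9]
gripper_width: 0.0318
finger_force: 0.0
```

step_arm([
  [[0, 0.9, -0.7], [0, 0, 0], 3.2],
  [[0, 2.8, -1.7], [0, 0, 0], 3.2],
  [[0, 4.9, -2.4], [0, 0, 0], 3.2],
  [[0, 7.1, -2.6], [0, 0, 0], 3.2],
  [[0, 9.3, -2.4], [0, 0, 0], 3.2],
  [[0, 11.4, -1.7], [0, 0, 0], 3.2],
  [[0, 13.3, -0.7], [0, 0, 0], 3.2],
  [[0, 14.2, 0], [0, 0, 0], 3.2],
  [[0, 14.6, 0], [0, 0, 0], 3.2],
  [[0, 14.6, 0], [0, 0, 0], 3.2],
])

```text
clock: 39.38
position: [0.5871, -0.3378, 0.12]
ee_rot: [-3.134, 0.0, 1.687]
wrist_force: [-11.7, -1.3, 11.8]
gripper_width: 0.0323
finger_force: 8.0
```

step_arm([
  [[0, 0.3, 0], [0, 0, 0], 3.2],
  [[0, 0.3, 0], [0, 0, 0], 3.2],
])

```text
clock: 39.62
position: [0.5875, -0.3378, 0.1199]
ee_rot: [-3.129, -0.001, 1.687]
wrist_force: [-16.3, -2.1, 13.0]
gripper_width: 0.0318
finger_force: 10.5
```

step_arm([
  [[0, 0.3, 0], [0, 0, 0], 3.2],
  [[0, 0.3, 0], [0, 0, 0], 3.2],
])

```text
clock: 39.88
position: [0.589, -0.3376, 0.1198]
ee_rot: [-3.125, -0.001, 1.687]
wrist_force: [-20.0, -2.0, 14.4]
gripper_width: 0.0349
finger_force: 12.2
```

The force rises to 20 N with no motion. The fingertip may be bearing on the sloping shaft, so I'll raise it a little and push again to be sure lever is at the stop.

step_arm([
  [[0, -0.9, 0], [0, 0, 0], 3.2],
  [[0, -0.9, -0.5], [0, 0, 0], 3.2],
  [[0, -0.9, -0.5], [0, 0, 0], 3.2],
  [[0, -0.6, -0.5], [0, 0, 0], 3.2],
  [[0, -0.3, -0.5], [0, 0, 0], 3.2],
  [[0, -0.1, -0.5], [0, 0, 0], 3.2],
  [[0, -0.1, -0.5], [0, 0, 0], 3.2],
], grip_force=20)

```text
clock: 40.75
position: [0.5887, -0.3376, 0.1237]
ee_rot: [-3.126, -0.001, 1.687]
wrist_force: [-18.7, -2.9, 9.2]
gripper_width: 0.0322
finger_force: 9.8
```

step_arm([
  [[0, 0.3, 0], [0, 0, 0], 3.2],
  [[0, 0.3, 0], [0, 0, 0], 3.2],
])

```text
clock: 41.0
position: [0.5888, -0.3375, 0.1236]
ee_rot: [-3.119, -0.002, 1.687]
wrist_force: [-24.2, -3.6, 12.7]
gripper_width: 0.0324
finger_force: 13.0
```

step_arm([
  [[0, 0.2, 0], [0, 0, 0], 3.2],
  [[0, 0.2, 0], [0, 0, 0], 3.2],
])

```text
clock: 41.25
position: [0.5889, -0.3375, 0.1235]
ee_rot: [-3.115, -0.003, 1.687]
wrist_force: [-28.8, -4.3, 14.4]
gripper_width: 0.0324
finger_force: 15.0
```

The lever is at the full stop. I'll back off, close on the handle there, and move by the known arc to the third mark.

step_arm([
  [[0, -0.9, 0], [0, 0, 0], 3.2],
  [[0, -1.1, 0.2], [0, 0, 0], 3.2],
  [[0, -1.1, 0.2], [0, 0, 0], 3.2],
], grip_force=8)

```text
clock: 41.62
position: [0.5884, -0.3378, 0.1229]
ee_rot: [-3.139, 0.001, 1.686]
wrist_force: [-6.2, -0.1, 8.3]
gripper_width: 0.032
finger_force: 5.3
```

```bash
python3 - <<'E'
from h import *
s=manip.read_state(); print(s["position"],s["ee_rot"],s["wrist_force"],plan([.583,-.3385,.121],[np.pi,0,np.pi/2+.115]))
E
```

```text
[ 0.58836385 -0.33779542  0.12288007] [-3.13868128e+00  8.59874244e-04  1.68646555e+00] [-6.18472504 -0.06308738  8.30286045] (array([-0.01, -0.54,  0.19]), array([-0.003,  0.001,  0.001]))
```

step_arm([
  [[0, -0.5, 0], [0, 0, 0], 3.2],
  [[0, -0.5, 0], [0, 0, 0], 2.6],
  [[0, -0.5, 0], [0, 0, 0], 1.8],
  [[0, -0.5, 0], [0, 0, 0], 1.8],
  [[0, -0.5, 0], [0, 0, 0], 1.8],
], grip_force=8)

```text
clock: 42.25
position: [0.5819, -0.3383, 0.1213]
ee_rot: [-3.135, -0.001, 1.687]
wrist_force: [-8.5, -1.3, 2.5]
gripper_width: 0.0204
finger_force: 7.5
```

```bash
python3 - <<'E'
from h import *
s=manip.read_state(); print(s["position"],s["ee_rot"],s["wrist_force"],s["gripper_width"],s["finger_force"])
E
```

```text
[ 0.58191319 -0.33826517  0.1213126 ] [-3.13481493e+00 -5.56732948e-04  1.68673980e+00] [-8.51487297 -1.27806647  2.52030101] 0.02041500208597086 7.518729865550995
```

step_arm([
  [[0, -0.7, -0.5], [0, 0, 0], 1.8],
  [[0, -1.3, -1], [0, 0, 0], 1.8],
  [[0, -2.1, -1.4], [0, 0, 0], 1.8],
  [[0, -2.8, -1.7], [0, 0, 0], 1.8],
  [[0, -3.7, -2], [0, 0, 0], 1.8],
  [[0, -4.4, -2.3], [0, 0, 0], 1.8],
  [[0, -4.6, -2.3], [0, 0, 0], 1.8],
  [[0, -4.6, -2.3], [0, 0, 0], 1.8],
])

```text
clock: 43.25
position: [0.5404, -0.3432, 0.1474]
ee_rot: [3.137, 0.002, 1.686]
wrist_force: [2.5, 3.5, 7.6]
gripper_width: 0.0201
finger_force: 8.0
```

```bash
python3 - <<'E'
from h import *
s=manip.read_state(); print(s["position"],s["ee_rot"],s["wrist_force"],s["gripper_width"],s["finger_force"])
ds=(s["position"][0]-.5819)*.9934+(s["position"][1]+.33827)*.1148; print("angle",.7+np.arcsin((.0709+ds)/.11))
E
```

```text
[ 0.54039631 -0.34323182  0.14737348] [3.13714329e+00 2.09904631e-03 1.68593249e+00] [2.53177728 3.54533295 7.56653444] 0.02010860877381346 8.000772446393967
angle 0.9677384013470298
```

step_arm([
  [[0, -0.4, 0.2], [0, 0, 0], 1.8],
  [[0, -0.4, 0.2], [0, 0, 0], 1.8],
  [[0, -0.4, 0.2], [0, 0, 0], 1.8],
])

```text
clock: 43.62
position: [0.5377, -0.3443, 0.1464]
ee_rot: [3.135, 0.004, 1.686]
wrist_force: [3.9, 2.6, 9.4]
gripper_width: 0.0195
finger_force: 8.0
```

```bash
python3 - <<'E'
from h import *
s=manip.read_state(); print(s["position"],s["ee_rot"],s["wrist_force"],s["gripper_width"],s["finger_force"])
ds=(s["position"][0]-.5819)*.9934+(s["position"][1]+.33827)*.1148; print("angle",.7+np.arcsin((.0709+ds)/.11))
E
```

```text
[ 0.53765826 -0.34433105  0.14636182] [3.13456821 0.00432837 1.68614556] [3.86749754 2.63128342 9.42796587] 0.01949963292832507 8.000593185424805
angle 0.9410030123169766
```

step_arm([
  [[0, 0, 0], [0, 0, 0], 2.4],
  [[0, 0, 0], [0, 0, 0], 3.5],
  [[0, 0, 0], [0, 0, 0], 5],
  [[0, 0, 0], [0, 0, 0], 5],
  [[0, 0, -4], [0, 0, 0], 5],
  [[0, 0, -10], [0, 0, 0], 5],
  [[-2, -6, -12], [0, 0, 0], 5],
  [[-6, -12, -12], [0, 0, 0], 5],
  [[-6, -12, -12], [0, 0, 0], 5],
])

```text
clock: 44.75
position: [0.4202, -0.4189, 0.2637]
ee_rot: [3.141, 0.002, 1.682]
wrist_force: [0.3, 1.0, 0.4]
gripper_width: 0.0497
finger_force: 0.0
```

```bash
python3 - <<'E'
from h import *
t=grab("top"); s=grab("scene"); w=grab("wrist")
h=np.array([.5125,-.3465,.045]); bx=np.array([np.cos(.115),np.sin(.115),0])
for th in (.85,.933,1.0): print(th,(proj(t,h+bx*.11*np.sin(th-.7)+[0,0,.11*np.cos(th-.7)])-[344,143])*10)
a=crop(t,(364,163),20,400)
cv2.imwrite("pics/d1.png",np.vstack([np.hstack([a,crop(s,(163,272),22,400)])[:, :],cv2.resize(t["img"][85:185,110:410,::-1],(800,200))]))
print(manip.read_state()["position"])
E
```

```text
0.85 [[345.14531068 115.10313519]]
0.933 [[339.62235137  85.61094047]]
1.0 [[334.59994803  62.56790688]]
[ 0.42295149 -0.41701296  0.26291815]
```

View pics/d1.png

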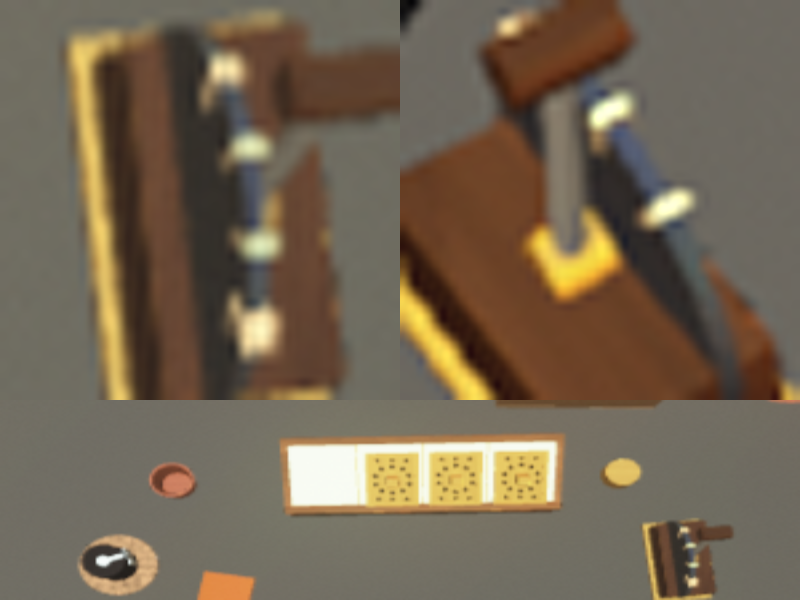

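The picture shows the wide (off) mark at the robot end, (258,330). The lever is at the third mark: the handle is at row 83 and 0.933 rad predicts row 85. The three panels are in their bays at the lip, the meter is on its mat facing the board, and the pane, cup and weight are unmoved. I'll hand it in.

```bash
python3 -c "
from plant import manip
print(manip.finish_job())"
```

```text
the job is handed in; nothing more can be done
None
```

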